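# Fit the right inlay block and burnish its seam

## Task

Pick out the one dark wooden block whose size fills the frame on the sloping stand, and lay it, without dropping it, flat in the frame with its lower end against the bottom ledge. Then take the orange burnisher from its blue holder and, holding it square to the sloping face, rub its spring tip lightly and slowly (2 to 3 cm a second) along the seam between the block and the brass rail, in one pass from the block's upper end to its lower end. Put the burnisher back in its holder, collar down on the holder, and leave the other blocks and everything else where they are.

Things in the scene. Friction and masses are not known exactly. Their poses are not given: they have to be found in the camera images.
- frame: White face (130 x 130 mm) of a fixed stand, tilted 35 degrees to look up and towards the robot. Origin: on the face, mid-frame, 58 mm above the table; x up the slope, y across, z square out. Frame: three rails 5 mm high, 10 mm wide: brass at y 22..32 mm, dark steel at y -32..-22 (both x -30..30), dark steel bottom ledge at x -40..-30. Opening 44 mm wide, 60 mm long, no rail at its upper end.
- stand: The wooden foot that carries the sloping face, 130 x 130 mm, fixed, on the table. Origin: centre of its underside, 58 mm below the frame's origin.
- burnisher: Orange burnisher, loose, 80 g, upright in its holder. Origin: centre of the underside of its black collar (32 mm across, 6 thick), which rests on the holder; z up along the handle. Handle 16 x 16 mm, faces square to x and y, z 6 to 81 mm. Steel shank 9 mm thick down to z = -40, then a sprung tip 5 mm thick with a 7 mm ball, to z = -62; it gives 8 mm along z at 1 to 3.5 N.
- nib (a point): The very end of the burnisher's ball tip, 62 mm below the collar's underside (less when pressed in).
- holder: Blue block 64 x 64 x 75 mm high, fixed, with a 19 mm upright hole in the middle of its top for the burnisher. Origin: centre of its underside, so the hole's mouth is 75 mm above it.
- seam0 (a point): Upper end of the line to be burnished, on top of the brass rail 3 mm outside its inner edge; the ball tip runs here, beside the block's flank.
- seam3 (a point): Lower end of the same straight line, 42 mm down the slope from its upper end.
- block_a: Dark wooden block, loose, one of four look-alikes: 56 mm long (its x), 28 mm wide (its y), 16 mm thick (z), lying on a 3 mm thick green mat. Origin: centre of its underside. Laid in the frame it would stand 11 mm proud of the rails.
- block_b: Dark wooden block, loose, one of four look-alikes: 40 mm long (its x), 38 mm wide (its y), 16 mm thick (z), lying on a 3 mm thick green mat. Origin: centre of its underside. Laid in the frame it would stand 11 mm proud of the rails.
- block_c: Dark wooden block, loose, one of four look-alikes: 56 mm long (its x), 38 mm wide (its y), 16 mm thick (z), lying on a 3 mm thick green mat. Origin: centre of its underside. Laid in the frame it would stand 11 mm proud of the rails.
- block_d: Dark wooden block, loose, one of four look-alikes: 56 mm long (its x), 50 mm wide (its y), 16 mm thick (z), lying on a 3 mm thick green mat. Origin: centre of its underside. Laid in the frame it would stand 11 mm proud of the rails.
- flask: Green drinking flask, 68 mm diameter, 200 mm high. Origin: centre of its underside. Bystander.
- cup: Clear plastic cup, 80 mm diameter, 90 mm high. Origin: centre of its underside. Bystander.
- dye: Small amber dye bottle, 28 mm diameter, 65 mm high. Origin: centre of its underside. Bystander.
- pliers: Blue-handled pliers lying flat, 115 mm long, 12 mm high. Origin: under the pivot. Bystander.
Mind the look-alikes: they are no part of the job. Leave any grey look-alike of the block_c alone. Several things have the shape of the burnisher; the one meant has the colours described above.

How it is judged:
By the outcome, as a careful person would: the job done as asked, in the order asked, and still so for the second after the job is handed in, with the robot touching nothing.
It also fails if it takes over 67 s, if anything falls off the work surface, if the arm or the gripper's body presses on something with over 40 N, if the wrist force passes 120 N, or if a joint passes its speed limit or range.

## Robot

A 7-joint arm with a two-finger parallel gripper is mounted at the origin on the work surface. World frame = base frame: x ahead of the robot, y to its left, z up, the work surface at z = 0. Lengths are in m, angles in rad, forces in N, time in s.
With the tool pointing down it reaches from about 0.425 to 0.875 m from the base axis. Payload 4.7 kg.
Tool frame: the origin (TCP) lies at the very end of the fingers, on their centre line; the grasp point (between the pads) lies 19 mm behind it; z points along the fingers, y is the line along which they close (so a half turn about z gives the same grasp; the last joint's range is limited). The gripper opens to 85 mm and grips with 20 to 120 N. Pads are 22 mm wide; open, the fingers measure 114 mm over their backs; the gripper's body (76 mm by 85 mm) begins 54 mm behind the grasp point. The pads swing forward as they close: fully open they stand 13 mm farther back than shut.
Start: joints at [-1.126, 0.321, -0.07, 1.45, 0.023, 1.371, -0.057], TCP at [0.271, 0.591, 0.231] pointing down, gripper open.
Joint ranges: [-2.86, 2.86], [-0.3, 2.09], [-1.38, 1.24], [0.06, 2.45], [-1.56, 4.7], [0.09, 2.05], [-2.69, 2.69]. Speed limits (rad/s): [2.57, 2.57, 3.14, 3.14, 3.14, 3.14, 3.14].

## Interface

Orientations are given as a unit quaternion [w, x, y, z].
In Python, from cell import robot, viewer gives the robot as it stands.
- The arm moves only by the tool apply_moves, never from a script. Its argument "rows" is a list that holds one entry, the list of rows, each a list of 4 numbers: the shift along the tool's x, y, z in m, then the turn about the tool's z in rad. A call has 1 to 10 rows; each row is the pose to reach, as a shift and turn from the pose commanded when the call began, along the tool's axes at that moment; what a row does not reach only later rows make up. A row lasts 1/10 s, in which the tool goes at most 50 mm and 8.59 degrees, less where a joint would pass 70% of its speed; a pose out of reach is approached as far as the arm can. A call with a gripper value outside its range is refused whole. "hand" is the finger opening in m, from 0 to 0.0854, set as the call begins (left out, the last holds). The fingers move at their own pace and stop on an object; "grip_force" is the grip in N (left out, the last holds). Time passes only in rows, so rows that repeat a pose let the fingers close. It gives the time, the measured TCP pose, the force, the opening and the grip force at its end, in the units of the state.
- robot.sense(): the state, without advancing time (a new reading comes with each control period).
- viewer.grab_frame(name): name is "scene" or "top" or "wrist"; returns a dict with "pixels" (420x560x3 uint8, red, green, blue), "mtx" (3x3 intrinsics, pixels), "rvec" (rotation vector, rad) and "tvec" (3), from world to camera coordinates, as OpenCV has them. Camera axes: x right, y down, z forward; pixel columns grow to the right and rows downward; lengths in m; the calibration is good to about 2 mm. A picture is of the moment at which its call begins. There is no depth.
- robot.finish_job(): hands the job in; it is judged then, once.
The state is a dict: "time": time; "joints": joint angles; "qd": joint speeds; "effort": joint torques, N m; "position": TCP position; "eef_rot": TCP orientation; "wrist_force": force on the tool from outside, world axes, zero at the start; "wrist_torque": the same for the moment, N m; "finger_gap": opening from 0.0 (shut) to 1.0 (fully open); "gripper_force": force on a finger pad.
Only numpy, scipy, OpenCV 4.12 (cv2) and the standard library are available. Lean on these libraries where they do the work, as an engineer would, in place of code of your own. Each camera call takes 0.05 s, during which the arm holds its last target. There are 200 camera calls.

## Working session

There is one attempt and no reset: what is moved stays moved. The work goes in short steps, Python scripts to look and compute and a tool call to move; the robot and the scene stay as the last step left them, time stands still between calls to the robot, and variables do not carry over. Pictures are saved under pics/ and viewed, at most 10 in all, crops included, and the job is handed in when it is done.

Besides the shell and the picture viewer there is one more tool, called by a JSON object that holds its "name" and its "arguments", one argument or row to a line. apply_moves: Moves the arm, as the interface text tells. Its arguments: {"type":"object","properties":{"rows":{"type":"array","items":{"type":"array","items":{"type":"array","items":{"type":"number"}}}},"hand":{"type":"number"},"grip_force":{"type":"number"}},"required":["rows"]}

```bash
ls; mkdir -p pics
python3 - <<'E'
from cell import robot, viewer
import cv2, pickle, numpy as np
s=robot.sense(); print({k:np.round(v,3) for k,v in s.items()})
F={}
for n in ["scene","top","wrist"]:
    f=viewer.grab_frame(n); F[n]=f
    cv2.imwrite(f"pics/{n}0.png",f["pixels"][:,:,::-1])
    R=cv2.Rodrigues(np.array(f["rvec"]))[0]; print(n,-R.T@np.array(f["tvec"]).ravel(),np.round(R,2).tolist(),np.array(f["mtx"])[0,0])
pickle.dump(F,open("f0.pkl","wb"))
E
```

```text
pics
{'time': np.float64(0.0), 'joints': array([-1.126,  0.322, -0.07 ,  1.452,  0.023,  1.371, -0.057]), 'qd': array([-0.   , -0.   ,  0.001, -0.001, -0.002, -0.001,  0.   ]), 'effort': array([-0.0000e+00, -4.9359e+01, -3.8200e-01, -3.1434e+01,  1.3000e-02,
        1.2000e-02,  0.0000e+00]), 'position': array([0.271, 0.59 , 0.23 ]), 'eef_rot': array([-0.   ,  0.214,  0.977, -0.001]), 'wrist_force': array([-0.283,  0.235,  0.239]), 'wrist_torque': array([-0.031,  0.019,  0.004]), 'gripper_force': np.float64(0.0), 'finger_gap': np.float64(1.0)}
scene [ 1.54952993 -0.25468089  0.71945609] [[0.26, 0.97, -0.0], [0.51, -0.14, -0.85], [-0.82, 0.22, -0.53]] 518.3949474144675
top [0.2903539  0.01702978 1.3373361 ] [[-0.03, -1.0, 0.01], [-0.98, 0.03, -0.19], [0.19, -0.02, -0.98]] 495.1719065886965
wrist [0.21223239 0.6184966  0.37269864] [[0.42, 0.91, -0.0], [0.88, -0.4, 0.26], [0.24, -0.11, -0.96]] 303.2936832425065
```

View pics/scene0.png

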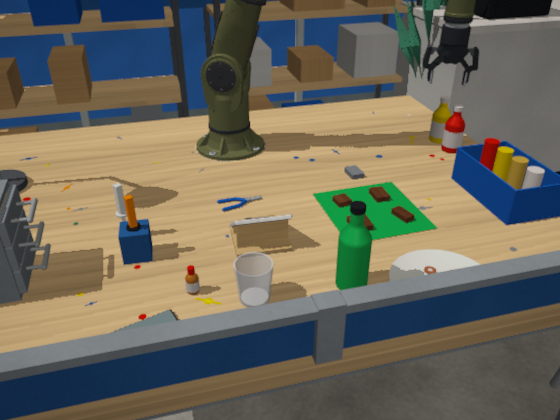

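View pics/top0.png

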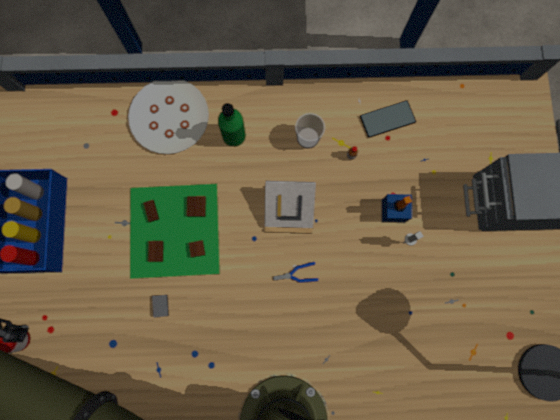

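The scene view shows the stand at (262,235), the green mat with four blocks at (372,208), the holder with the orange burnisher at (133,235) and a white look-alike behind it at (120,200). In the top view the frame is at (290,206) with brass on the left, the blocks are at (150,211), (196,206), (155,251) and (196,248), the holder is at (397,208), and the grey decoy is at (160,305).

```bash
cat > h.py <<'E'
import cv2, numpy as np
def cam(f):
    R=cv2.Rodrigues(np.array(f["rvec"],float))[0]; t=np.array(f["tvec"],float).ravel()
    return R,t,np.array(f["mtx"],float)
def ray(f,uv):
    R,t,K=cam(f); d=np.linalg.inv(K)@np.array([uv[0],uv[1],1.]); return -R.T@t, R.T@d
def onz(f,uv,z):
    c,d=ray(f,uv); return c+d*(z-c[2])/d[2]
def onplane(f,uv,p,n):
    c,d=ray(f,uv); return c+d*(np.dot(n,np.subtract(p,c))/np.dot(n,d))
def px(f,P):
    R,t,K=cam(f); q=K@(R@np.array(P,float)+t); return q[:2]/q[2]
def meet(fs,uvs):
    A=np.zeros((3,3));b=np.zeros(3)
    for f,uv in zip(fs,uvs):
        c,d=ray(f,uv); d/=np.linalg.norm(d); M=np.eye(3)-np.outer(d,d); A+=M;b+=M@c
    return np.linalg.solve(A,b)
def hsv(f): return cv2.cvtColor(f["pixels"],cv2.COLOR_RGB2HSV)
def blobs(m,mn=30):
    cs=cv2.findContours(m.astype(np.uint8),cv2.RETR_EXTERNAL,cv2.CHAIN_APPROX_NONE)[0]
    return [c for c in cs if cv2.contourArea(c)>=mn]
def corners(c): return cv2.boxPoints(cv2.minAreaRect(c))
E
python3 - <<'E'
from h import *; import pickle
F=pickle.load(open("f0.pkl","rb")); T=F["top"];S=F["scene"]
H=hsv(T); h,s,v=H[...,0].astype(int),H[...,1],H[...,2]
def show(n,m,z,mn=20,roi=None):
    if roi: mm=np.zeros_like(m); mm[roi[1]:roi[3],roi[0]:roi[2]]=1; m=m&mm
    for c in blobs(m,mn):
        q=np.array([onz(T,p,z)[:2] for p in corners(c)]); e=q[1]-q[0]; g=q[2]-q[1]
        print(n,np.round(cv2.minAreaRect(c)[0],1),"ctr",np.round(q.mean(0),4),"sz",np.round([np.linalg.norm(e),np.linalg.norm(g)],4),"ang",np.round(np.degrees(np.arctan2(e[1],e[0])),1))
show("blk",((h<12)|(h>170))&(s>120)&(v<140),.019,60,(125,180,225,280))
show("holder",(h>100)&(h<125)&(s>150),.075,100,(370,180,430,235))
show("orange",(h>5)&(h<16)&(s>200)&(v>150),.14,10,(370,180,430,235))
show("face",(s<60)&(v>120),.058,300,(255,170,325,240))
show("dark",(v<90),.063,30,(272,185,310,228))
show("brass",(h>15)&(h<35)&(s>90)&(v>80),.063,20,(272,185,290,222))
img=T["pixels"][165:245,120:440,::-1]
a=cv2.resize(T["pixels"][175:240,255:325,::-1],(560,520),interpolation=cv2.INTER_CUBIC)
cv2.imwrite("pics/c1.png",a)
for p in [(290,205),(275,190)]: print(T["pixels"][p[1],p[0]])
E
```

```text
blk [196.3 248.4] ctr [0.4417 0.2199] sz [0.0323 0.0349] ang -83.3
blk [155. 251.] ctr [0.4377 0.3296] sz [0.032 0.048] ang -91.5
blk [150.6 210.5] ctr [0.5477 0.3436] sz [0.0238 0.0512] ang -74.2
blk [195.5 206. ] ctr [0.557  0.2226] sz [0.0461 0.0497] ang -91.5
holder [396.5 207.5] ctr [ 0.5281 -0.3085] sz [0.0708 0.0664] ang -91.5
face [289.4 203.8] ctr [ 0.5491 -0.0306] sz [0.1234 0.1333] ang -3.0
dark [293.5 212.5] ctr [ 0.5242 -0.0405] sz [0.0884 0.0487] ang -48.7
brass [278.5 205.5] ctr [ 0.5438 -0.0016] sz [0.0079 0.0562] ang -91.5
[132 128 123]
[129 124 120]
```

View pics/c1.png

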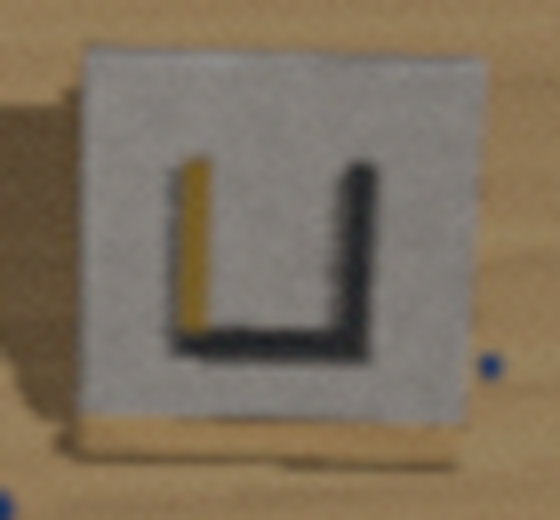

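The crop shows the frame nearly aligned with the world axes, with brass on the left (+y) and the ledge at the bottom (toward the robot). Block c is the one at (0.438, 0.330).

```bash
cat >> h.py <<'E'
from scipy.spatial.transform import Rotation as Rot
def yawof(s):
    q=s["eef_rot"]; R=Rot.from_quat([q[1],q[2],q[3],q[0]]).as_matrix(); return R,np.arctan2(R[1,1],R[0,1])
def go(s,P,yaw):  # yaw = world angle of tool y (rad); mod pi
    R,y=yawof(s); d=R.T@(np.array(P)-s["position"]); t=-(yaw-y); t=(t+np.pi/2)%np.pi-np.pi/2
    return np.round(d,4),round(float(t),4)
E
python3 - <<'E'
from h import *; from cell import robot
s=robot.sense(); print(yawof(s)[0].round(3).tolist(),go(s,[.43,.33,.2],np.pi/2))
E
```

```text
[[-0.909, 0.418, -0.001], [0.418, 0.909, -0.001], [-0.0, -0.001, -1.0]] (array([-0.2529, -0.1701,  0.0307]), -0.4308)
```

{"name": "apply_moves", "arguments": {
  "rows": [
    [[-0.253,-0.17,0.031,-0.431],[-0.253,-0.17,0.031,-0.431],[-0.253,-0.17,0.031,-0.431],[-0.253,-0.17,0.031,-0.431],[-0.253,-0.17,0.031,-0.431],[-0.253,-0.17,0.031,-0.431],[-0.253,-0.17,0.031,-0.431],[-0.253,-0.17,0.031,-0.431],[-0.253,-0.17,0.031,-0.431],[-0.253,-0.17,0.031,-0.431]]
  ]
}}

```text
time: 1.15
position: [0.4291, 0.3326, 0.2004]
eef_rot: [-0.0, -0.002, 1.0, 0.0]
wrist_force: [-0.3, 1.2, -0.3]
finger_gap: 1.004
gripper_force: 0.0
```

Run:
```python
from h import *; from cell import robot,viewer; import pickle
f=viewer.grab_frame("wrist"); pickle.dump(f,open("w1.pkl","wb")); cv2.imwrite("pics/w1.png",f["pixels"][:,:,::-1])
s=robot.sense(); print(s["position"],np.degrees(yawof(s)[1]), s["joints"].round(3))
H=hsv(f); h,sa,v=H[...,0].astype(int),H[...,1],H[...,2]
for c in blobs(((h<12)|(h>170))&(sa>120)&(v<150),200):
    ap=cv2.approxPolyDP(c,4,True)[:,0]
    q=np.array([onz(f,p,.019)[:2] for p in corners(c)]); e=q[1]-q[0]; g=q[2]-q[1]
    print(np.round(q.mean(0),4),np.round([np.linalg.norm(e),np.linalg.norm(g)],4),np.round(np.degrees(np.arctan2(e[1],e[0])),1),[onz(f,p,.019)[:2].round(4).tolist() for p in ap], ap.tolist())
```

```text
[0.42917323 0.33244435 0.20036488] 90.2134691279322 [-0.757  0.112  0.053  1.764 -0.007  1.265  0.872]
[0.556  0.2344] [0.0581 0.0312] 169.9 [[0.5278, 0.2298], [0.562, 0.2249], [0.5827, 0.2137], [0.5839, 0.2441], [0.529, 0.2485]] [[189, 268], [187, 294], [179, 309], [204, 310], [205, 269]]
[0.5466 0.3442] [0.0248 0.0562] 108.4 [[0.5171, 0.3468], [0.5274, 0.3259], [0.5753, 0.3404], [0.5697, 0.3621]] [[289, 260], [271, 268], [283, 304], [301, 300]]
[0.4424 0.2221] [0.0372 0.0388] 104.1 [[0.4222, 0.2375], [0.429, 0.2012], [0.463, 0.2078], [0.4547, 0.2429]] [[189, 179], [156, 185], [165, 215], [196, 208]]
[0.4385 0.3298] [0.0332 0.0527] 90.2 [[0.4132, 0.3132], [0.4637, 0.3126], [0.4648, 0.3461], [0.4131, 0.3464]] [[259, 171], [259, 216], [289, 217], [290, 171]]
```

View pics/w1.png

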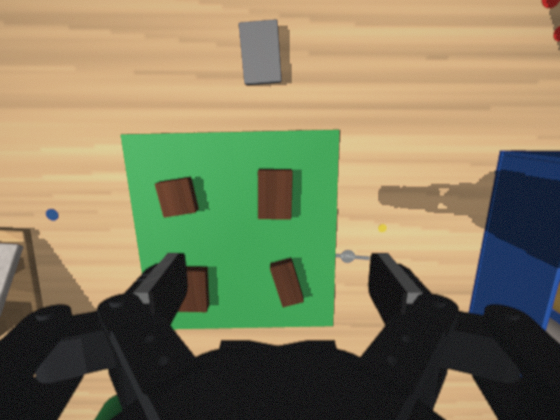

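The wrist view shows block c at (275,194), square to the tool, with block b at (176,197), a at (287,283), d partly behind the left finger, and the grey decoy at (260,52). I'll grip it shallow, because the fingers must end above the rails.

{"name": "apply_moves", "arguments": {
  "rows": [
    [[-0.006,-0.0025,0.04,0],[-0.006,-0.0025,0.085,0],[-0.006,-0.0025,0.13,0],[-0.006,-0.0025,0.165,0],[-0.006,-0.0025,0.183,0],[-0.006,-0.0025,0.188,0],[-0.006,-0.0025,0.188,0],[-0.006,-0.0025,0.188,0]]
  ]
}}

```text
time: 2.0
position: [0.437, 0.3293, 0.0137]
eef_rot: [0.001, -0.001, 1.0, 0.001]
wrist_force: [-0.4, -0.2, 0.1]
finger_gap: 0.999
gripper_force: 0.0
```

{"name": "apply_moves", "arguments": {
  "rows": [
    [[0,0,0,0],[0,0,0,0],[0,0,0,0],[0,0,0,0],[0,0,0,0],[0,0,0,0],[0,0,0,0],[0,0,0,0]]
  ],
  "hand": 0.03,
  "grip_force": 30
}}

```text
time: 2.8
position: [0.4368, 0.3284, 0.0132]
eef_rot: [0.0, -0.0, 1.0, 0.0]
wrist_force: [-0.8, -0.8, 5.4]
finger_gap: 0.432
gripper_force: 30.4
```

{"name": "apply_moves", "arguments": {
  "rows": [
    [[0,0,-0.02,0],[0,0,-0.06,0],[0,0,-0.11,0],[-0.01,-0.03,-0.15,0],[-0.02,-0.07,-0.18,0],[-0.03,-0.12,-0.2,0],[-0.04,-0.17,-0.22,0],[-0.04,-0.215,-0.237,0],[-0.04,-0.26,-0.237,0],[-0.04,-0.305,-0.237,0]]
  ]
}}

```text
time: 3.8
position: [0.4766, 0.0209, 0.2502]
eef_rot: [0.001, -0.0, 1.0, 0.0]
wrist_force: [1.0, -0.2, -0.1]
finger_gap: 0.429
gripper_force: 30.2
```

{"name": "apply_moves", "arguments": {
  "rows": [
    [[0,-0.03,0,0],[0,-0.043,0,0],[0,-0.043,0,0],[0,-0.043,0,0]]
  ]
}}

```text
time: 4.2
position: [0.4765, -0.018, 0.2491]
eef_rot: [-0.0, -0.001, 1.0, 0.0]
wrist_force: [-0.1, 0.3, -0.5]
finger_gap: 0.43
gripper_force: 30.2
```

Run:
```python
from h import *; from cell import robot,viewer; import pickle
f=viewer.grab_frame("wrist"); pickle.dump(f,open("w2.pkl","wb")); cv2.imwrite("pics/w2.png",f["pixels"][:,:,::-1])
s=robot.sense(); print(s["position"],np.degrees(yawof(s)[1]),s["finger_gap"])
```

```text
[ 0.47647861 -0.017626    0.2490448 ] 90.19933813883672 0.4316649655423734
```

View pics/w2.png

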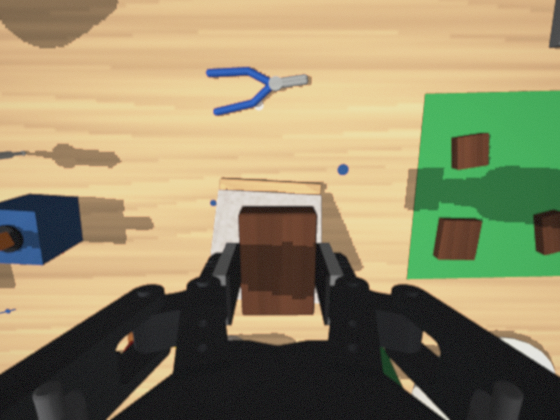

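The gripped block, at (278,260), hides the frame. I'll shift the hand forward to see the frame ahead of the block.

{"name": "apply_moves", "arguments": {
  "rows": [
    [[-0.05,0,0,0],[-0.1,0,0,0],[-0.13,0,0,0],[-0.14,0,0,0],[-0.14,0,0,0],[-0.14,0,0,0]]
  ]
}}

```text
time: 4.85
position: [0.6155, -0.019, 0.249]
eef_rot: [-0.001, -0.001, 1.0, 0.0]
wrist_force: [-1.0, 0.5, -0.2]
finger_gap: 0.427
gripper_force: 30.2
```

```bash
cat > stand.py <<'E'
from h import *; import pickle
f=pickle.load(open("w3.pkl","rb"))
T=pickle.load(open("f0.pkl","rb"))["top"]
def corners4(m):
    c=max(blobs(m,100),key=cv2.contourArea); return cv2.minAreaRect(c)
H=hsv(f); h,s,v=[H[...,i].astype(int) for i in range(3)]
c0=np.array([.545,-.0276,.058])
print("proj centre",px(f,c0))
br=(h>15)&(h<35)&(s>140)&(v>60); 
g=cv2.resize(f["pixels"][60:230,180:400,::-1],(770,595),interpolation=cv2.INTER_CUBIC); cv2.imwrite("pics/w3.png",g)
E
python3 - <<'E'
from h import *; from cell import robot,viewer; import pickle
f=viewer.grab_frame("wrist"); pickle.dump(f,open("w3.pkl","wb"))
s=robot.sense(); print(s["position"],np.degrees(yawof(s)[1]),s["finger_gap"])
E
python3 stand.py
```

```text
[ 0.61533463 -0.01930987  0.24935982] 90.06115899388519 0.43316148141483085
proj centre [269.03895634 118.42656522]
```

View pics/w3.png

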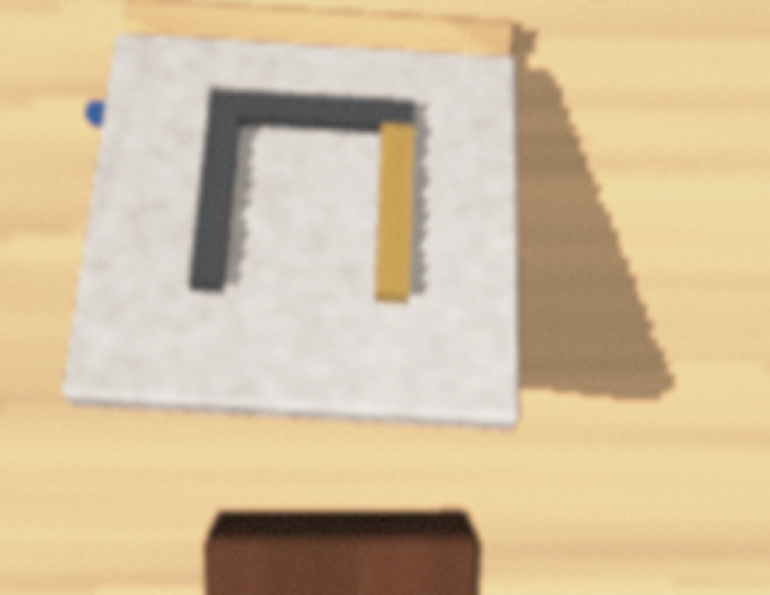

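The crop (scale 3.5, offset (180,60)) shows the frame clearly. The brass rail corners are near crop (383,122) to (408,300), the ledge's outer corners are (210,88) and (415,100), and the steel rail's upper end is at (190..222,290).

```bash
cat > stand.py <<'E'
from h import *; import pickle
from scipy.optimize import least_squares
f=pickle.load(open("w3.pkl","rb")); T=pickle.load(open("f0.pkl","rb"))["top"]
obj=np.array([[-40,-32,5],[-40,32,5],[30,-32,5],[30,-22,5],[-30,22,5],[-30,32,5],[30,32,5],[30,22,5],[-30,-22,5],[-65,-65,0],[-65,65,0],[65,65,0],[65,-65,0]])/1e3
uw=np.array([[210,88],[415,100],[190,290],[222,290],[381,127],[415,122],[408,299],[375,297],[239,124],[118,35],[513,56],[518,416],[66,398]])/3.5+[180,60]
def pose(p):
    a=np.radians(35); Rt=np.array([[np.cos(a),0,-np.sin(a)],[0,1,0],[np.sin(a),0,np.cos(a)]])
    return Rot.from_euler('z',p[2]).as_matrix()@Rt, np.array([p[0],p[1],.058])
def res(p):
    R,o=pose(p); return np.concatenate([px(f,R@q+o)-u for q,u in zip(obj,uw)])
if __name__=="__main__":
    r=least_squares(res,[.545,-.02,0],loss="soft_l1"); print(r.x,np.degrees(r.x[2])); print(r.fun.reshape(-1,2).round(1).tolist())
    R,o=pose(r.x)
    print([((px(T,R@q+o)-[255,175])*8).round().tolist() for q in obj[[0,1,2,6]]])
    np.save("stand.npy",r.x)
E
python3 stand.py
```

```text
[ 0.54803249 -0.02958247 -0.04555215] -2.609946192582053
[[-0.4, 0.9], [-0.2, 0.5], [-0.3, -0.9], [0.5, -0.4], [0.1, -0.2], [-0.4, 1.7], [0.7, -0.4], [0.3, -0.3], [-0.2, -1.4], [-1.2, -0.1], [0.7, -0.2], [1.6, 1.3], [-1.0, 0.3]]
[[365.0, 350.0], [173.0, 346.0], [373.0, 155.0], [177.0, 152.0]]
```

{"name": "apply_moves", "arguments": {
  "rows": [
    [[0.03,-0.005,0,0.02],[0.06,-0.01,0.01,0.047],[0.073,-0.0105,0.04,0.047],[0.073,-0.0105,0.08,0.047],[0.073,-0.0105,0.115,0.047],[0.073,-0.0105,0.135,0.047],[0.073,-0.0105,0.144,0.047],[0.073,-0.0105,0.144,0.047],[0.073,-0.0105,0.144,0.047]]
  ]
}}

```text
time: 5.8
position: [0.5441, -0.0304, 0.1068]
eef_rot: [0.001, 0.023, 1.0, 0.0]
wrist_force: [0.2, -0.9, -0.6]
finger_gap: 0.43
gripper_force: 30.2
```

Run:
```python
from h import *; from cell import robot,viewer; import pickle
s=robot.sense(); print(s["position"],np.degrees(yawof(s)[1]),s["wrist_force"],go(s,[.5419,-.0298,.0854],np.radians(87.4)))
f=viewer.grab_frame("wrist"); t=viewer.grab_frame("scene"); u=viewer.grab_frame("top")
a=cv2.resize(f["pixels"][120:330,140:420],(400,300)); b=cv2.resize(t["pixels"][170:290,190:350],(400,300),interpolation=2)
cv2.imwrite("pics/w4.png",np.hstack([a,b])[:,:,::-1])
```

```text
[ 0.54408634 -0.03041711  0.10679587] 87.31972400739363 [ 0.17623544 -0.86305517 -0.58517128] (array([0.0023, 0.0005, 0.0214]), -0.0014)
```

View pics/w4.png

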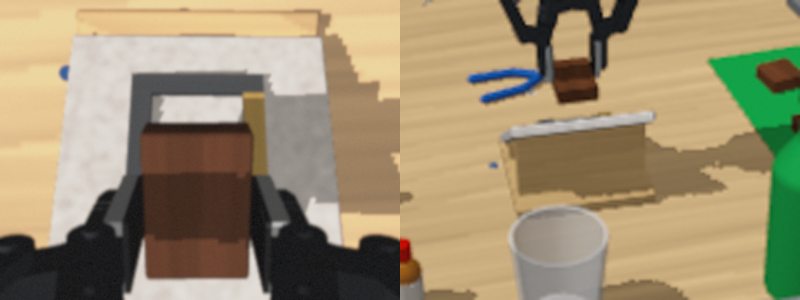

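The block lines up between the rails in the left (wrist) half, at about x=197 for both. The right half shows the block level above the stand. Now I'll lower it and tilt it in the grip against the slope.

{"name": "apply_moves", "arguments": {
  "rows": [
    [[0.002,0.0005,0.006,0],[0.002,0.0005,0.012,0],[0.002,0.0005,0.017,0],[0.002,0.0005,0.02,0],[0.002,0.0005,0.022,0],[0.002,0.0005,0.022,0]]
  ],
  "grip_force": 20
}}

```text
time: 6.55
position: [0.5407, -0.0297, 0.0837]
eef_rot: [-0.001, 0.023, 1.0, 0.0]
wrist_force: [-5.5, 0.9, 8.2]
finger_gap: 0.434
gripper_force: 32.2
```

{"name": "apply_moves", "arguments": {
  "rows": [
    [[0,0,0.002,0],[0.0005,0,0.004,0],[0.0005,0,0.006,0],[0.001,0,0.007,0],[0.001,0,0.007,0]]
  ]
}}

```text
time: 7.05
position: [0.5403, -0.0297, 0.0773]
eef_rot: [-0.0, 0.023, 1.0, 0.0]
wrist_force: [-4.1, 0.6, 9.5]
finger_gap: 0.431
gripper_force: 37.3
```

{"name": "apply_moves", "arguments": {
  "rows": [
    [[0.0005,0,0.002,0],[0.0005,0,0.004,0],[0.001,0,0.006,0],[0.001,0,0.008,0],[0.0015,0,0.0095,0],[0.0015,0,0.0095,0]]
  ]
}}

```text
time: 7.65
position: [0.5397, -0.0297, 0.0684]
eef_rot: [0.001, 0.023, 1.0, 0.0]
wrist_force: [-3.9, 0.3, 9.9]
finger_gap: 0.431
gripper_force: 42.9
```

Run:
```python
from h import *; from cell import robot,viewer; import pickle
s=robot.sense(); print(s["position"],s["wrist_force"],s["finger_gap"])
f=viewer.grab_frame("wrist"); t=viewer.grab_frame("scene"); pickle.dump(f,open("w5.pkl","wb"))
a=cv2.resize(f["pixels"][120:330,140:420],(400,300)); b=cv2.resize(t["pixels"][170:290,190:350],(400,300),interpolation=2)
cv2.imwrite("pics/w5.png",np.hstack([a,b])[:,:,::-1])
```

```text
[ 0.53974059 -0.02966827  0.06836838] [-3.91848948  0.30232742  9.94033874] 0.43111729606162613
```

View pics/w5.png

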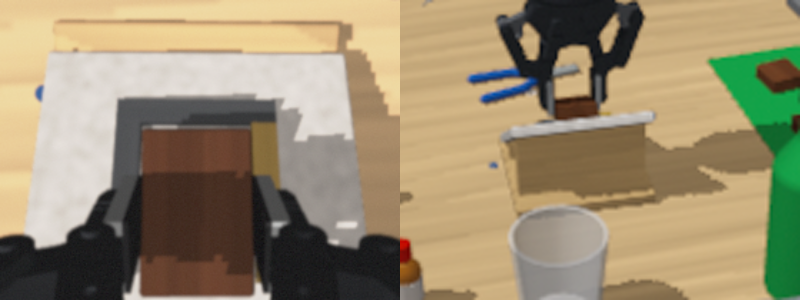

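The wrist half shows the block in the opening, its lower end near the ledge (rows about 125), and almost flat. I'll finish the tilt and slide it down to the ledge.

{"name": "apply_moves", "arguments": {
  "rows": [
    [[0,0,0.0015,0],[0.001,0,0.0025,0],[0.002,0,0.0035,0],[0.003,0,0.004,0],[0.003,0,0.004,0]]
  ]
}}

```text
time: 8.25
position: [0.5382, -0.0296, 0.0649]
eef_rot: [0.002, 0.023, 1.0, 0.0]
wrist_force: [-1.4, -0.4, 10.0]
finger_gap: 0.43
gripper_force: 44.1
```

Run:
```python
from h import *; from cell import robot
s=robot.sense(); print(s["position"],s["wrist_force"],s["wrist_torque"],s["finger_gap"])
```

```text
[ 0.53819024 -0.02964931  0.06487606] [-1.3658426  -0.40788856  9.99135072] [ 0.00393432 -0.03913385  0.02953535] 0.42962119396267
```

{"name": "apply_moves", "arguments": {
  "rows": [
    [[0.001,0,0.0005,0],[0.002,0,0.001,0],[0.003,0,0.0015,0],[0.003,0,0.0015,0]]
  ]
}}

```text
time: 8.65
position: [0.5343, -0.0295, 0.0625]
eef_rot: [0.001, 0.023, 1.0, 0.0]
wrist_force: [-1.2, 1.0, 5.6]
finger_gap: 0.431
gripper_force: 43.7
```

{"name": "apply_moves", "arguments": {
  "rows": [
    [[0,0,0,0],[0,0,0,0],[0,0,0,0],[0,0,-0.01,0],[0,0,-0.03,0],[0,0,-0.06,0],[-0.05,0,-0.09,0],[-0.1,0,-0.11,0],[-0.1,0,-0.11,0],[-0.1,0,-0.11,0]]
  ],
  "hand": 0.06
}}

```text
time: 9.65
position: [0.635, -0.0343, 0.1727]
eef_rot: [0.001, 0.023, 1.0, -0.0]
wrist_force: [-0.1, -1.3, -0.5]
finger_gap: 0.703
gripper_force: 0.0
```

Run:
```python
from h import *; from cell import robot,viewer; import pickle
s=robot.sense(); print(s["position"],np.degrees(yawof(s)[1]),s["wrist_force"],s["finger_gap"])
f=viewer.grab_frame("wrist"); pickle.dump(f,open("w6.pkl","wb"))
p=px(f,[.547,-.03,.058]).astype(int); print(p)
x0,y0=max(p[0]-100,0),max(p[1]-75,0); print(x0,y0)
cv2.imwrite("pics/w6.png",cv2.resize(f["pixels"][y0:y0+150,x0:x0+200,::-1],(800,600),interpolation=2))
```

```text
[ 0.63503087 -0.03425385  0.17267192] 87.33462522041646 [-0.08874571 -1.26511597 -0.48792157] 0.7028473115629821
[277  93]
177 18
```

View pics/w6.png

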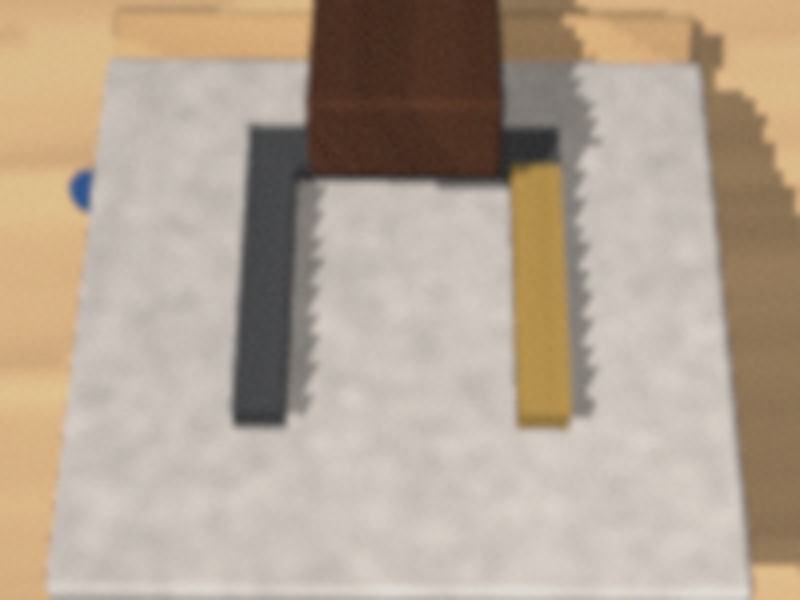

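The block is no longer in the opening. It slid down over the ledge, with its upper end now at about (400,140) by the ledge. I'll move the hand and take a composite look so I can plan the fix.

{"name": "apply_moves", "arguments": {
  "rows": [
    [[0,0,-0.03,0],[0.01,0,-0.07,0],[0.03,0,-0.09,0],[0.03,0,-0.09,0],[0.03,0,-0.09,0]]
  ],
  "hand": 0.085
}}

```text
time: 10.2
position: [0.6019, -0.0326, 0.2612]
eef_rot: [-0.0, 0.023, 1.0, 0.001]
wrist_force: [0.3, 0.4, -0.0]
finger_gap: 0.994
gripper_force: 0.0
```

Run:
```python
from h import *; from cell import robot,viewer; import pickle
s=robot.sense(); print(s["position"],np.degrees(yawof(s)[1]))
G={n:viewer.grab_frame(n) for n in ["wrist","top","scene"]}; pickle.dump(G,open("g7.pkl","wb"))
f=G["wrist"]
p=px(f,[.50,-.03,.04]).astype(int); print("w",p); x0,y0=max(p[0]-80,0),max(p[1]-60,0)
q=px(G["top"],[.51,-.03,.04]).astype(int); r=px(G["scene"],[.53,-.03,.04]).astype(int); print(x0,y0,q,r)
A=cv2.resize(f["pixels"],(400,300)); B=cv2.resize(f["pixels"][y0:y0+120,x0:x0+160],(400,300),interpolation=2)
C=cv2.resize(G["top"]["pixels"][q[1]-30:q[1]+30,q[0]-40:q[0]+40],(400,300),interpolation=2)
D=cv2.resize(G["scene"]["pixels"][r[1]-45:r[1]+45,r[0]-60:r[0]+60],(400,300),interpolation=2)
cv2.imwrite("pics/w7.png",np.vstack([np.hstack([A,B]),np.hstack([C,D])])[:,:,::-1])
for n,roi in [("wrist",None),("top",(250,160,330,260))]:
    H=hsv(G[n]); h,sa,v=H[...,0].astype(int),H[...,1],H[...,2]; m=((h<12)|(h>170))&(sa>110)&(v<150)
    for c in blobs(m,60): 
        b=cv2.minAreaRect(c); print(n,np.round(b[0]),np.round(b[1]),round(b[2]),cv2.approxPolyDP(c,2.5,True)[:,0].tolist() if len(c)<250 else '')
```

```text
[ 0.60186022 -0.03261569  0.26120195] 87.32601722433553
w [275  89]
195 29 [289 219] [258 221]
wrist [142. 260.] [12.  9.] 45 [[139, 255], [135, 259], [143, 266], [148, 260]]
wrist [478. 132.] [42. 47.] 90 [[460, 112], [455, 153], [496, 152], [502, 111]]
wrist [278.  88.] [41. 33.] 90 [[264, 68], [261, 108], [293, 108], [292, 69]]
wrist [489.  29.] [36. 44.] 79 [[507, 7], [470, 18], [473, 31], [471, 50], [508, 41]]
top [  8. 342.] [25. 16.] 90 [[8, 329], [0, 329], [0, 354], [10, 351], [16, 343], [15, 334]]
top [ 19. 255.] [39. 16.] 7 [[0, 251], [1, 259], [33, 264], [38, 258], [33, 251], [5, 246]]
top [196. 248.] [13. 12.] 82 [[190, 243], [192, 255], [203, 253], [201, 242]]
top [150. 211.] [18.  9.] 73 [[152, 201], [145, 203], [149, 220], [157, 218]]
top [196. 206.] [18. 16.] 90 [[188, 197], [188, 214], [203, 215], [204, 198]]
```

View pics/w7.png

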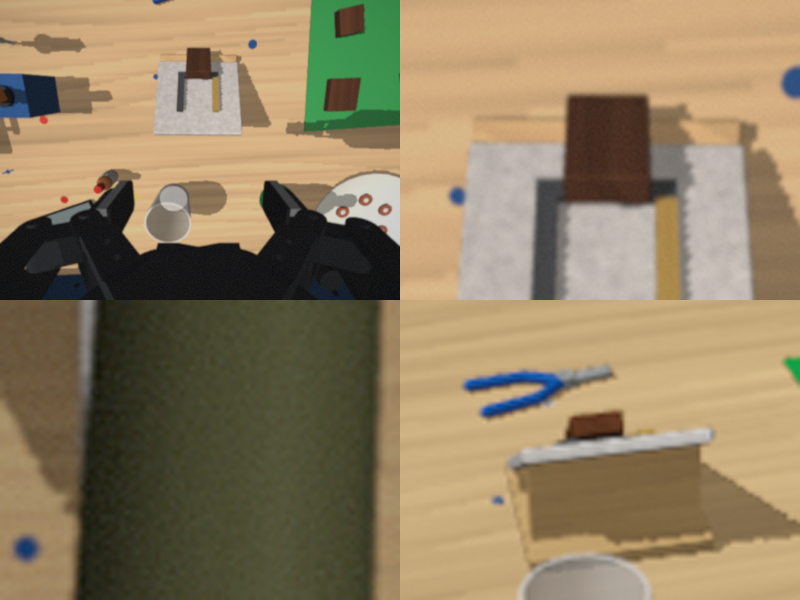

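The composite shows the block straddling the ledge, wrist pixels (261..293, 68..108), with its upper end at the ledge's inner edge. The scene half shows it proud over the stand's top edge. I'll triangulate its ends.

Run:
```python
from h import *; import pickle
from stand import pose
R,o=pose([.547,-.030,-.0455])
g=pickle.load(open("g7.pkl","rb"))["wrist"]; w=pickle.load(open("w6.pkl","rb")); S=pickle.load(open("g7.pkl","rb"))["scene"]
for n,f in (("w6",w),("g7",g),("sc",S)):
    H=hsv(f); h,sa,v=H[...,0].astype(int),H[...,1],H[...,2]; m=((h<14)|(h>170))&(sa>110)&(v<150)
    c0=px(f,[.51,-.03,.05])
    for c in blobs(m,40):
        b=cv2.minAreaRect(c)
        if np.hypot(*(b[0]-c0))<45: print(n,cv2.approxPolyDP(c,2,True)[:,0].tolist())
    if n=="w6":
        col=v[0:75,270:290].mean(1).round().astype(int); print(col.tolist())
    if n=="g7": print(v[60:115,270:285].mean(1).round().astype(int).tolist())
fr=lambda P:(R.T@(P-o)*1000).round(1)
print("bot edge upper end",fr(meet([w,g],[(278.5,61.7),(277.,108.5)])))
print("on face z=0/5:",fr(onplane(g,(277,108.5),o,R[:,2])),fr(onplane(w,(278.5,61.7),o,R[:,2])))
print("lower top edge on z=16,21 :",[fr(onplane(g,(278,67.5),o+R[:,2]*z,R[:,2])) for z in (.0,.016,.021,.03)])
print("upper top edge (w6 row43) on z=16,21:",[fr(onplane(w,(278.5,43.5),o+R[:,2]*z,R[:,2])) for z in (.016,.021,.03)])
```

```text
w6 [[257, 5], [255, 59], [299, 61], [299, 7]]
[215, 215, 208, 185, 142, 96, 73, 71, 73, 72, 73, 72, 73, 73, 73, 73, 73, 73, 73, 73, 73, 74, 73, 74, 73, 74, 75, 74, 74, 75, 75, 75, 75, 75, 75, 76, 75, 76, 76, 76, 75, 76, 81, 86, 87, 82, 77, 75, 75, 74, 74, 74, 74, 73, 73, 72, 72, 72, 72, 72, 69, 63, 84, 130, 170, 189, 197, 198, 198, 198, 199, 199, 199, 200, 199]
g7 [[263, 68], [261, 108], [293, 108], [292, 68]]
[213, 211, 209, 206, 202, 190, 157, 110, 77, 70, 70, 70, 70, 71, 71, 71, 71, 70, 71, 71, 70, 71, 71, 71, 72, 71, 72, 72, 71, 71, 73, 73, 71, 72, 72, 72, 73, 73, 76, 80, 81, 75, 72, 71, 71, 71, 70, 70, 70, 88, 125, 161, 183, 191, 192]
sc [[264, 212], [250, 211], [248, 216], [264, 215]]
bot edge upper end [-34.4   0.5  -2.4]
on face z=0/5: [-32.6   0.   -0. ] [-32.   1.  -0.]
lower top edge on z=16,21 : [array([-92.2,   1.3,   0. ]), array([-76.6,   1.2,  16. ]), array([-71.7,   1.2,  21. ]), array([-62.9,   1.1,  30. ])]
upper top edge (w6 row43) on z=16,21: [array([-34.2,   0.9,  16. ]), array([-28.7,   0.9,  21. ]), array([-18.8,   0.9,  30. ])]
```

Run:
```python
from h import *; import pickle
from stand import pose
R,o=pose([.547,-.030,-.0455])
g=pickle.load(open("g7.pkl","rb"))["wrist"]; w=pickle.load(open("w6.pkl","rb"))
fr=lambda P:(R.T@(P-o)*1000).round(1)
for n,a,b in (("upper bottom",(277.5,61.8),(277,109)),("upper top",(278,43.7),(277.2,99.6)),("lower top",(278.2,4.3),(277.7,67))):
    P=meet([w,g],[a,b]); print(n,P.round(4),fr(P))
```

```text
upper bottom [ 0.5209 -0.0287  0.0397] [-31.9   0.1  -0. ]
upper top [ 0.5124 -0.028   0.0619] [-26.2   0.4  23.1]
lower top [ 0.4744 -0.0259  0.0255] [-78.2   0.8  15.1]
```

Run:
```python
from h import *; from cell import robot
s=robot.sense(); print(s["position"],go(s,[.4986,-.0273,.040],np.radians(87.4)))
```

```text
[ 0.60206677 -0.03250544  0.25953185] (array([0.103 , 0.0004, 0.2198]), -0.0012)
```

{"name": "apply_moves", "arguments": {
  "rows": [
    [[0.05,0,0.01,0],[0.095,0,0.02,0],[0.103,0,0.06,0],[0.103,0,0.11,0],[0.103,0,0.15,0],[0.103,0,0.185,0],[0.103,0,0.205,0],[0.103,0,0.215,0],[0.103,0,0.218,0],[0.103,0,0.218,0]]
  ]
}}

```text
time: 11.35
position: [0.5003, -0.028, 0.0434]
eef_rot: [-0.0, 0.023, 1.0, -0.0]
wrist_force: [0.2, -0.7, 1.3]
finger_gap: 0.994
gripper_force: 0.0
```

Run:
```python
from h import *; from cell import robot
s=robot.sense(); print(s["position"],s["wrist_force"],go(s,[.4986,-.0273,.040],np.radians(87.4)))
```

```text
[ 0.50027523 -0.02802836  0.0433948 ] [ 0.16379986 -0.71803278  1.25391685] (array([0.0017, 0.0006, 0.0034]), -0.0015)
```

{"name": "apply_moves", "arguments": {
  "rows": [
    [[0.001,0,0.002,0],[0.001,0,0.003,0],[0.001,0,0.003,0],[0.001,0,0.003,0],[0.001,0,0.003,0],[0.001,0,0.003,0],[0.001,0,0.003,0],[0.001,0,0.003,0]]
  ],
  "hand": 0.03,
  "grip_force": 40
}}

```text
time: 12.15
position: [0.4994, -0.0278, 0.041]
eef_rot: [0.0, 0.023, 1.0, 0.0]
wrist_force: [-1.9, 1.2, 6.6]
finger_gap: 0.432
gripper_force: 42.3
```

{"name": "apply_moves", "arguments": {
  "rows": [
    [[0,0,-0.01,0],[0,0,-0.025,0],[0,0,-0.04,0],[0,0,-0.055,0],[0,0,-0.06,0],[0,0,-0.06,0]]
  ]
}}

```text
time: 12.75
position: [0.4997, -0.0278, 0.1011]
eef_rot: [0.001, 0.023, 1.0, 0.0]
wrist_force: [-0.3, 0.1, -0.5]
finger_gap: 0.433
gripper_force: 41.7
```

Run:
```python
from h import *; from cell import robot,viewer; import pickle
s=robot.sense(); print(s["position"],s["wrist_force"],s["finger_gap"])
G={n:viewer.grab_frame(n) for n in ["wrist","scene"]}; pickle.dump(G,open("g8.pkl","wb")); P0=s["position"]
for n,f in G.items():
    H=hsv(f); h,sa,v=H[...,0].astype(int),H[...,1],H[...,2]; m=((h<14)|(h>170))&(sa>110)&(v<150)
    c0=px(f,P0)
    for c in blobs(m,40):
        b=cv2.minAreaRect(c)
        if np.hypot(*(b[0]-c0))<60: print(n,c0,cv2.approxPolyDP(c,2.5,True)[:,0].tolist())
    if n=="wrist":
        x=int(c0[0]); print(v[150:350,x-6:x+6].mean(1).round().astype(int).tolist())
```

```text
[ 0.49966457 -0.02782468  0.10113929] [-0.27502887  0.1093798  -0.47058267] 0.43328819962545495
wrist [276.72373992 256.00718091] [[245, 199], [237, 300], [240, 305], [312, 307], [318, 301], [318, 293], [315, 291], [311, 201]]
[232, 233, 233, 233, 234, 234, 235, 236, 236, 235, 234, 233, 233, 231, 230, 228, 226, 226, 224, 224, 223, 223, 225, 228, 232, 235, 236, 236, 236, 236, 236, 236, 231, 210, 158, 130, 161, 205, 227, 234, 236, 236, 236, 236, 235, 234, 230, 204, 144, 94, 80, 79, 80, 80, 80, 81, 81, 80, 81, 81, 80, 81, 81, 81, 80, 81, 80, 80, 81, 81, 80, 81, 81, 80, 80, 81, 81, 81, 81, 81, 80, 81, 80, 80, 79, 71, 63, 61, 61, 60, 58, 56, 56, 56, 56, 56, 55, 56, 57, 56, 56, 58, 56, 57, 57, 57, 57, 58, 58, 58, 57, 58, 58, 57, 59, 58, 58, 57, 58, 58, 57, 57, 57, 58, 58, 58, 58, 58, 58, 58, 58, 57, 58, 58, 58, 58, 58, 58, 58, 58, 58, 58, 57, 58, 58, 58, 58, 58, 59, 59, 62, 63, 63, 64, 71, 78, 81, 97, 143, 190, 216, 219, 219, 220, 220, 221, 222, 223, 223, 223, 223, 222, 220, 219, 218, 218, 217, 217, 219, 220, 220, 222, 222, 222, 221, 221, 220, 219, 219, 219, 219, 219, 217, 201, 157, 96, 45, 27, 25, 25]
scene [255.55991029 192.78839582] [[263, 187], [249, 190], [248, 199], [261, 198]]
```

Run:
```python
from h import *; import pickle
G=pickle.load(open("g8.pkl","rb")); f=G["wrist"]; P0=np.array([.4997,-.0278,.1011])
K=cam(f)[2]
def at(uv,d):
    c,r=ray(f,uv); return c+r*d
lo=(278,199); 
for wd in (66,67,68):
    L=at(lo,K[0,0]*.038/wd)
    for row in (300,304):
        c,r=ray(f,(277.5,row))
        best=[(c+r*d) for d in np.arange(.08,.22,.0005)]
        sols=[p for p,q in zip(best,best[1:]) if (np.linalg.norm(p-L)-.056)*(np.linalg.norm(q-L)-.056)<=0]
        for p in sols: print(wd,row,"lo rel TCP",((L-P0)*1000).round(1),"up rel",((p-P0)*1000).round(1),"tilt",np.degrees(np.arctan2(p[2]-L[2],np.hypot(*(p-L)[:2]))).round(1))
H=hsv(f); h,sa,v=H[...,0].astype(int),H[...,1],H[...,2]; m=((h<14)|(h>170))&(sa>110)&(v<150)
for r in (200,205,215,225,235,290,295,300,303,305): 
    x=np.nonzero(m[r,220:340])[0]+220; print(r,x.min(),x.max())
```

```text
66 300 lo rel TCP [-23.1   1.7 -27.2] up rel [19.6 -0.5  9.1] tilt 40.3
66 300 lo rel TCP [-23.1   1.7 -27.2] up rel [27.2 -0.9 -2.8] tilt 25.8
67 300 lo rel TCP [-23.7   1.8 -24.6] up rel [15.6 -0.4 15.3] tilt 45.3
67 300 lo rel TCP [-23.7   1.8 -24.6] up rel [28.6 -1.  -5. ] tilt 20.5
68 300 lo rel TCP [-24.4   1.8 -22.2] up rel [12.8 -0.2 19.7] tilt 48.3
68 300 lo rel TCP [-24.4   1.8 -22.2] up rel [28.9 -1.  -5.5] tilt 17.4
68 304 lo rel TCP [-24.4   1.8 -22.2] up rel [19.8 -0.6 12.3] tilt 37.9
68 304 lo rel TCP [-24.4   1.8 -22.2] up rel [24.4 -0.8  5.2] tilt 29.3
200 244 310
205 245 311
215 244 311
225 243 312
235 242 313
290 238 316
295 238 317
300 237 318
303 239 315
305 240 314
```

{"name": "apply_moves", "arguments": {
  "rows": [
    [[-0.02,0,0,0],[-0.0405,0,0.004,0],[-0.0405,0,0.01,0],[-0.0405,0,0.016,0],[-0.0405,0,0.02,0],[-0.0405,0,0.022,0],[-0.0405,0,0.022,0]]
  ]
}}

```text
time: 13.55
position: [0.5387, -0.0297, 0.0779]
eef_rot: [-0.0, 0.023, 1.0, 0.0]
wrist_force: [-0.8, 0.4, 0.2]
finger_gap: 0.429
gripper_force: 41.7
```

Run:
```python
from h import *; from cell import robot
s=robot.sense(); print(s["position"],s["wrist_force"])
```

```text
[ 0.5387095  -0.02974133  0.07791619] [-0.77780593  0.4092669   0.15477206]
```

{"name": "apply_moves", "arguments": {
  "rows": [
    [[-0.002,0,0.001,0],[-0.002,0,0.002,0],[-0.002,0,0.003,0],[-0.002,0,0.0035,0],[-0.002,0,0.0035,0]]
  ]
}}

```text
time: 14.05
position: [0.5414, -0.0299, 0.0748]
eef_rot: [-0.0, 0.023, 1.0, 0.0]
wrist_force: [-0.2, -0.0, -0.7]
finger_gap: 0.432
gripper_force: 41.7
```

{"name": "apply_moves", "arguments": {
  "rows": [
    [[0,0,0.001,0],[0,0,0.002,0],[0,0,0.002,0]]
  ]
}}

```text
time: 14.35
position: [0.5414, -0.0299, 0.0727]
eef_rot: [-0.0, 0.023, 1.0, -0.0]
wrist_force: [0.4, 0.5, -0.3]
finger_gap: 0.434
gripper_force: 41.7
```

{"name": "apply_moves", "arguments": {
  "rows": [
    [[0,0,0.001,0],[0,0,0.002,0],[0,0,0.002,0]]
  ]
}}

```text
time: 14.65
position: [0.542, -0.0299, 0.072]
eef_rot: [0.0, 0.023, 1.0, 0.0]
wrist_force: [-2.0, -0.8, 7.8]
finger_gap: 0.431
gripper_force: 42.5
```

{"name": "apply_moves", "arguments": {
  "rows": [
    [[0,0,0.001,0],[0,0,0.002,0],[0,0,0.002,0]]
  ]
}}

```text
time: 14.95
position: [0.543, -0.0298, 0.071]
eef_rot: [0.001, 0.023, 1.0, 0.0]
wrist_force: [-1.7, 0.9, 11.5]
finger_gap: 0.431
gripper_force: 43.3
```

{"name": "apply_moves", "arguments": {
  "rows": [
    [[0,0,-0.002,0],[0.0016,0,-0.001,0],[0.0032,0,0.0002,0],[0.0032,0,0.0002,0]]
  ]
}}

```text
time: 15.35
position: [0.5395, -0.0298, 0.0695]
eef_rot: [0.001, 0.023, 1.0, 0.0]
wrist_force: [1.2, -0.1, 4.5]
finger_gap: 0.43
gripper_force: 42.7
```

{"name": "apply_moves", "arguments": {
  "rows": [
    [[0.0012,0,0.0008,0],[0.0024,0,0.0016,0],[0.0024,0,0.0016,0]]
  ]
}}

```text
time: 15.65
position: [0.5394, -0.0298, 0.0694]
eef_rot: [0.004, 0.023, 1.0, 0.0]
wrist_force: [2.9, -0.9, 10.0]
finger_gap: 0.43
gripper_force: 43.2
```

Contact with the ledge is felt (Fx is now positive and the hand has stopped). Next I'll pivot the upper end down flat.

{"name": "apply_moves", "arguments": {
  "rows": [
    [[-0.002,0,-0.001,0],[-0.003,0,0,0],[-0.004,0,0.001,0],[-0.005,0,0.002,0],[-0.005,0,0.002,0]]
  ],
  "grip_force": 20
}}

```text
time: 16.15
position: [0.5426, -0.0299, 0.0669]
eef_rot: [0.002, 0.023, 1.0, 0.0]
wrist_force: [-1.3, 0.7, 11.5]
finger_gap: 0.43
gripper_force: 44.8
```

```bash
cat > meas.py <<'E'
from h import *; from cell import robot,viewer; import pickle
s=robot.sense(); print(s["position"],s["wrist_force"],s["finger_gap"])
f=viewer.grab_frame("wrist"); pickle.dump(f,open("w9.pkl","wb"))
from stand import pose
R,o=pose([.547,-.030,-.0455]); X=lambda x,y,z:(px(f,R@np.array([x,y,z])/1 +o)).round(1).tolist()
H=hsv(f); h,sa,v=H[...,0].astype(int),H[...,1],H[...,2]; m=((h<14)|(h>170))&(sa>110)&(v<150)
for c in blobs(m,500):
    b=cv2.minAreaRect(c)
    if abs(b[0][0]-278)<40: print(cv2.approxPolyDP(c,2.5,True)[:,0].tolist())
print("expected top corners flat:",[X(x,y,.016) for x,y in ((-.030,-.019),(-.030,.019),(.026,.019),(.026,-.019))])
print("expected ledge inner corners",[X(-.03,y,.005) for y in(-.022,.022)])
x=278; print(v[150:350,x-5:x+6].mean(1).round().astype(int).tolist())
E
python3 meas.py
```

```text
[ 0.54259345 -0.02991293  0.06690085] [-1.25775673  0.7056284  11.52958791] 0.4301117485963347
[[244, 195], [237, 290], [239, 302], [314, 303], [317, 300], [312, 195]]
expected top corners flat: [[240.6, 194.1], [313.0, 194.0], [317.9, 306.3], [235.9, 306.4]]
expected ledge inner corners [[237.5, 201.4], [316.2, 201.3]]
[216, 178, 176, 204, 220, 224, 225, 226, 227, 228, 228, 227, 226, 224, 222, 221, 221, 221, 221, 222, 223, 223, 223, 223, 223, 223, 223, 224, 225, 226, 225, 221, 197, 159, 127, 102, 85, 74, 64, 59, 58, 58, 56, 61, 72, 84, 88, 89, 89, 89, 89, 89, 89, 89, 90, 89, 89, 88, 89, 89, 89, 89, 90, 89, 88, 89, 89, 89, 90, 89, 90, 89, 90, 89, 89, 89, 90, 89, 89, 89, 90, 89, 90, 89, 89, 89, 89, 89, 88, 86, 77, 66, 62, 62, 61, 61, 62, 61, 61, 61, 60, 61, 62, 63, 62, 62, 63, 63, 62, 63, 63, 62, 63, 63, 62, 63, 63, 63, 63, 64, 63, 63, 63, 62, 62, 63, 63, 63, 64, 63, 62, 63, 63, 63, 62, 62, 63, 63, 63, 63, 63, 63, 63, 62, 62, 63, 64, 62, 63, 63, 65, 65, 66, 66, 74, 109, 165, 209, 223, 225, 223, 223, 222, 222, 222, 223, 223, 223, 223, 223, 223, 222, 222, 222, 222, 221, 221, 222, 221, 222, 222, 222, 222, 223, 223, 223, 224, 224, 223, 222, 222, 222, 220, 208, 164, 103, 48, 29, 26, 26]
```

The block's pixels match the flat-in-frame prediction (rows 194–305 against 194–306). I'll release just slightly and recheck.

{"name": "apply_moves", "arguments": {
  "rows": [
    [[0,0,-0.0015,0],[0,0,-0.0015,0],[0,0,-0.0015,0],[0,0,-0.0015,0]]
  ],
  "hand": 0.046
}}

```text
time: 16.6
position: [0.5404, -0.0298, 0.0659]
eef_rot: [-0.0, 0.023, 1.0, -0.0]
wrist_force: [0.1, -0.6, 0.0]
finger_gap: 0.535
gripper_force: 0.0
```

```bash
python3 meas.py
```

```text
[ 0.54036522 -0.02983025  0.06594623] [ 0.14109949 -0.58803465  0.03938723] 0.5351275457604489
[[243, 201], [239, 309], [315, 308], [312, 202]]
expected top corners flat: [[240.7, 198.7], [313.2, 198.6], [318.1, 311.7], [235.8, 311.8]]
expected ledge inner corners [[237.6, 205.8], [316.4, 205.7]]
[237, 238, 238, 235, 217, 178, 175, 204, 220, 223, 224, 225, 227, 228, 228, 227, 225, 224, 223, 222, 221, 220, 221, 221, 222, 223, 223, 223, 223, 223, 223, 224, 224, 225, 225, 220, 197, 162, 136, 112, 92, 86, 87, 87, 83, 75, 63, 58, 56, 64, 76, 87, 90, 91, 92, 92, 91, 92, 92, 91, 91, 92, 92, 91, 92, 92, 91, 92, 92, 92, 91, 91, 91, 91, 92, 92, 92, 93, 92, 92, 93, 93, 92, 92, 93, 92, 91, 89, 86, 76, 68, 63, 62, 63, 62, 62, 62, 63, 63, 63, 63, 62, 62, 63, 62, 63, 63, 64, 63, 63, 63, 64, 64, 65, 65, 65, 65, 64, 64, 65, 63, 65, 65, 66, 64, 65, 65, 64, 64, 65, 65, 64, 65, 65, 65, 64, 64, 64, 64, 65, 64, 64, 65, 65, 65, 66, 65, 65, 65, 65, 64, 64, 67, 71, 72, 73, 72, 76, 87, 98, 119, 165, 207, 222, 224, 223, 223, 222, 222, 222, 223, 222, 223, 223, 223, 222, 223, 222, 222, 222, 221, 221, 221, 221, 221, 222, 222, 222, 222, 223, 223, 224, 223, 211, 167, 103, 48, 28, 27, 26]
```

{"name": "apply_moves", "arguments": {
  "rows": [
    [[0,0,-0.003,0],[0,0,-0.008,0],[0,0,-0.02,0],[0,0,-0.045,0],[-0.02,0,-0.08,0],[-0.05,0,-0.11,0],[-0.075,0,-0.13,0],[-0.075,0,-0.13,0],[-0.075,0,-0.13,0]]
  ],
  "hand": 0.055
}}

```text
time: 17.55
position: [0.6159, -0.0335, 0.1972]
eef_rot: [0.0, 0.023, 1.0, -0.0]
wrist_force: [-0.4, 0.6, -1.3]
finger_gap: 0.648
gripper_force: 0.0
```

```bash
cat > meas2.py <<'E'
from h import *; from cell import robot,viewer; import pickle
s=robot.sense(); print(s["position"],s["wrist_force"],s["finger_gap"])
f=viewer.grab_frame("wrist"); pickle.dump(f,open("w10.pkl","wb"))
from stand import pose
R,o=pose([.547,-.030,-.0455]); X=lambda x,y,z:(px(f,R@np.array([x,y,z]) +o)).round(1).tolist()
H=hsv(f); h,sa,v=H[...,0].astype(int),H[...,1],H[...,2]
c0=px(f,o+R[:,2]*.016); 
for n,m in (("block",((h<14)|(h>170))&(sa>110)&(v<150)),("brass",(h>15)&(h<30)&(sa>110)&(v>90)&(v<235))):
  for c in blobs(m,100):
    b=cv2.minAreaRect(c)
    if np.hypot(*(b[0]-c0))<55: print(n,cv2.approxPolyDP(c,1.5,True)[:,0].tolist())
print("exp top corners flat:",[X(x,y,.016) for x,y in ((-.030,-.019),(-.030,.019),(.026,.019),(.026,-.019))])
print("exp upper end bottom:",[X(.026,y,0) for y in (-.019,.019)])
print("exp ledge outer/inner",[X(x,0,.005) for x in(-.04,-.03)],"brass",[X(x,y,.005) for x,y in ((-.03,.022),(-.03,.032),(.03,.032),(.03,.022))])
x=int(c0[0]); y=int(c0[1]); lo=max(y-70,0); print(lo,v[lo:y+60,x-5:x+6].mean(1).round().astype(int).tolist())
E
python3 meas2.py
```

```text
[ 0.61586018 -0.03353678  0.19715169] [-0.44979633  0.59413151 -1.29190179] 0.6477566496299236
block [[258, 81], [257, 140], [297, 141], [299, 131], [298, 82]]
brass [[303, 88], [304, 146], [313, 146], [312, 89]]
exp top corners flat: [[255.7, 78.9], [299.1, 78.9], [300.8, 133.9], [254.1, 134.0]]
exp upper end bottom: [[255.4, 144.4], [299.4, 144.3]]
exp ledge outer/inner [[277.4, 78.9], [277.4, 87.7]] brass [[301.5, 87.7], [312.5, 87.7], [315.4, 145.3], [303.5, 145.3]]
37 [215, 214, 213, 212, 210, 211, 213, 217, 221, 224, 225, 225, 223, 214, 205, 215, 223, 225, 226, 226, 225, 225, 225, 224, 220, 208, 200, 204, 209, 212, 212, 210, 206, 204, 204, 206, 207, 206, 206, 207, 201, 175, 131, 92, 82, 82, 83, 83, 84, 83, 83, 83, 84, 83, 83, 84, 84, 83, 83, 84, 83, 83, 84, 84, 84, 83, 84, 84, 85, 84, 84, 84, 85, 85, 85, 86, 86, 87, 85, 86, 86, 86, 86, 86, 86, 86, 86, 86, 87, 86, 86, 86, 86, 87, 88, 90, 90, 84, 75, 70, 69, 69, 68, 67, 69, 95, 145, 186, 207, 210, 209, 209, 209, 208, 208, 208, 208, 209, 210, 211, 211, 212, 212, 211, 210, 209, 209, 210, 211, 212]
```

The block is seated flat against the ledge (rows 79–141, brass at x=303–312, gap visible). Next, a look at the burnisher.

{"name": "apply_moves", "arguments": {
  "rows": [
    [[0,-0.02,-0.04,0],[0.01,-0.055,-0.07,0],[0.02,-0.1,-0.09,0],[0.03,-0.15,-0.103,0],[0.04,-0.2,-0.103,0],[0.0435,-0.245,-0.103,0],[0.0435,-0.279,-0.103,0],[0.0435,-0.279,-0.103,0],[0.0435,-0.279,-0.103,0],[0.0435,-0.279,-0.103,0]]
  ],
  "hand": 0.0854
}}

```text
time: 18.6
position: [0.5594, -0.3079, 0.2987]
eef_rot: [-0.0, 0.022, 1.0, 0.001]
wrist_force: [1.2, 0.8, 0.0]
finger_gap: 0.999
gripper_force: 0.0
```

Run:
```python
from h import *; from cell import robot,viewer; import pickle
s=robot.sense(); print(s["position"],np.degrees(yawof(s)[1]),s["joints"].round(2))
f=viewer.grab_frame("wrist"); S=viewer.grab_frame("scene"); T=viewer.grab_frame("top"); pickle.dump(dict(wrist=f,scene=S,top=T),open("g11.pkl","wb"))
for n,g in (("wrist",f),("scene",S),("top",T)):
    H=hsv(g); h,sa,v=[H[...,i].astype(int) for i in range(3)]; c0=px(g,[.528,-.3085,.11]); print(n,c0.round(1))
    for k,m,mn in (("or",(h>5)&(h<18)&(sa>190)&(v>130),15),("blue",(h>100)&(h<125)&(sa>140)&(v>40),200),("bluetop",(h>100)&(h<125)&(sa>140)&(v>95),200)):
        for c in blobs(m,mn):
            b=cv2.minAreaRect(c)
            if np.hypot(*(b[0]-c0))<60: print(k,np.round(b[0],1),np.round(b[1],1),round(b[2],1),cv2.approxPolyDP(c,2,True)[:,0].tolist())
```

```text
[ 0.55942141 -0.30787077  0.29873652] 87.44440724025807 [-0.02  0.31  0.62  1.39 -0.18  1.5   2.12]
wrist [274.9 155.9]
or [268.6 162.3] [17.9 10.6] 23.2 [[259, 162], [271, 158], [275, 170], [272, 158]]
blue [269.5 157.5] [51. 51.] 90.0 [[245, 132], [245, 182], [292, 183], [295, 133]]
bluetop [269.5 157.5] [51. 51.] 90.0 [[245, 132], [245, 182], [292, 183], [293, 167], [285, 165], [279, 169], [276, 176], [262, 180], [254, 164], [258, 150], [265, 145], [275, 145], [283, 151], [293, 152], [295, 133]]
scene [134.7 212.2]
or [130.3 210.4] [31.4  8.1] 80.0 [[127, 195], [124, 198], [127, 198], [129, 225], [132, 226], [136, 225], [132, 197]]
blue [135.1 241.2] [41.6 31.1] 82.9 [[147, 220], [139, 220], [140, 228], [136, 231], [127, 230], [127, 222], [120, 223], [119, 238], [124, 263], [151, 260]]
top [399.9 204.8]
blue [395.  206.5] [23. 20.] 90.0 [[405, 195], [387, 195], [387, 218], [395, 217], [398, 211], [393, 207], [393, 203]]
```

Run:
```python
from h import *; import pickle
G=pickle.load(open("g11.pkl","rb")); f=G["wrist"]
H=hsv(f).astype(int)
for r in range(138,186):
    print(r,''.join(('O' if p[2]>150 else 'o') if (p[0]<25 and p[1]>120 and p[2]>60) else 'b' if (100<p[0]<125 and p[1]>120 and p[2]>60) else 'k' if p[2]<75 else '.' for p in H[r,240:300]))
q=np.array([onz(f,p,.075)[:2] for p in ((244.5,131.5),(244.5,183),(293.5,183.5),(295.5,132))]); print(q.round(4).tolist(),q.mean(0))
```

```text
138 ....bbbbbbbbbbbbbbbbbbbbbbbbbbbbbbbbbbbbbbbbbbbbbbbbbbbb....
139 ....bbbbbbbbbbbbbbbbbbbbbbbbbbbbbbbbbbbbbbbbbbbbbbbbbbbb....
140 ....bbbbbbbbbbbbbbbbbbbbbbbbbbbbbbbbbbbbbbbbbbbbbbbbbbbb....
141 ....bbbbbbbbbbbbbbbbbbbbbbbbbbbbbbbbbbbbbbbbbbbbbbbbbbbb....
142 ....bbbbbbbbbbbbbbbbbbbbbbbbbbbbbbbbbbbbbbbbbbbbbbbbbbbb....
143 ....bbbbbbbbbbbbbbbbbbbbbbbbbbbbbbbbbbbbbbbbbbbbbbbbbbbb....
144 ....bbbbbbbbbbbbbbbbbbbbbbbbbbbbbbbbbbbbbbbbbbbbbbbbbbbb....
145 ....bbbbbbbbbbbbbbbbbbbbbbbbbbbbbbbbbbbbbbbbbbbbbbbbbbbb....
146 ....bbbbbbbbbbbbbbbbbbbbbbb..kkkbbbbbbbbbbbbbbbbbbbbbbbb....
147 ....bbbbbbbbbbbbbbbbbbbbkkkkkkkkkkkkbbbbbbbbbbbbbbbbbbbb....
148 ....bbbbbbbbbbbbbbbbbbbkkkkkkkkkkkkkkbbbbbbbbbbbbbbbbbbb....
149 ....bbbbbbbbbbbbbbbbbkkkkkkkkkkkkkkkkkbbbbbbbbbbbbbbbbb.....
150 ....bbbbbbbbbbbbbbbbkkkkkkkkkkkkkkkkkkkbbbbbbbbbbbbbbbb.....
151 ....bbbbbbbbbbbbbbbbkkkkkkkkkkoookkkkkkkbbbbbbbbbbbbbbb.....
152 ....bbbbbbbbbbbbbbbkkkkkkkk.ooooookkkkkkkbbbbbbbbbbbbbb.....
153 ....bbbbbbbbbbbbbbkkkkkkkooooooooookkkkkkbbbbbbbbbbbbbb.....
154 ....bbbbbbbbbbbbb.kkkkoooooooooooookkkkkkbbbbbbbbbbbbbb.
[... 1422 characters left out ...]
bbbbbb......
177 ....bbbbbbbbbbbbbbbbb..OOO.....bbbbbbbbbbbbbbbbbbbbbbb......
178 ....bbbbbbbbbbbbbbbbb.......bbbbbbbbbbbbbbbbbbbbbbbbbb......
179 ....bbbbbbbbbbbbbbbbbb....bbbbbbbbbbbbbbbbbbbbbbbbbbbb......
180 .....bbbbbbbbbbbbbbbbbbbbbbbbbbbbbbbbbbbbbbbbbbbbbbbbb......
181 .....bbbbbbbbbbbbbbbbbbbbbbbbbbbbbbbbbbbbbbbbbbbbbbbbb......
182 .....bbbbbbbbbbbbbbbbbbbbbbbbbbbbbbbbbbbbbbbbbbbbbbbbb......
183 ...........................bbbbbbbbbbbbbbbbbbbbbbbbbbb......
184 ............................................................
185 ............................................................
[[0.5016, -0.3431], [0.5628, -0.3476], [0.5661, -0.2876], [0.5049, -0.2834]] [ 0.53385197 -0.3154189 ]
```

Run:
```python
from h import *; import pickle; from cell import robot
G=pickle.load(open("g11.pkl","rb")); f=G["wrist"]
q=np.array([onz(f,p,.156)[:2] for p in ((258,160.5),(272.5,157),(277.8,172),(262,178))]); print(q.round(4).tolist(),q.mean(0))
for a,b in ((0,1),(3,2),(0,3),(1,2)):
    d=q[b]-q[a]; print(np.linalg.norm(d).round(4),np.degrees(np.arctan2(d[1],d[0])).round(1))
# collar: dark circle, blue boundary: left 257 right 281.5, top 146 , bottom 179.5
print(onz(f,(269,163),.081), "scene orange top",G["scene"]["pixels"].shape)
P=meet([f,G["scene"]],[(267.6,167),(129,196)]); print("tri top",P)
s=robot.sense(); print(s["position"],go(s,[*q.mean(0),.22],np.radians(106.4)))
```

```text
[[0.5269, -0.324], [0.5243, -0.3103], [0.5385, -0.3059], [0.5436, -0.3212]] [ 0.53332187 -0.31533596]
0.014 100.9
0.0161 108.4
0.0169 9.5
0.0149 16.8
[ 0.53897654 -0.31613401  0.081     ] scene orange top (420, 560, 3)
tri top [ 0.53342922 -0.31478526  0.15548736]
[ 0.5598813  -0.30802872  0.29933928] (array([ 0.0262, -0.0085,  0.0793]), -0.3301)
```

Run:
```python
from h import *; import pickle
F=pickle.load(open("f0.pkl","rb")); G=pickle.load(open("g11.pkl","rb"))
for n,g,roi in (("scene",F["scene"],(100,175,140,220)),("top",F["top"],(400,225,430,250)),("wrist",G["wrist"],(170,60,300,140))):
    H=hsv(g).astype(int); m=(H[...,1]<50)&(H[...,2]>150); mm=np.zeros_like(m); mm[roi[1]:roi[3],roi[0]:roi[2]]=1
    for c in blobs(m&mm,8): print(n,cv2.boundingRect(c),np.round(cv2.minAreaRect(c)[0],1))
S,T=F["scene"],F["top"]
print([onz(T,(413,238),z).round(3).tolist() for z in (0,.02,.1)], [onz(S,(120,212),z).round(3).tolist() for z in (0,.02)])
print(meet([S,T],[(118.5,186),(416,236)]))
```

```text
scene (112, 183, 14, 35) [118.1 199.9]
wrist (225, 61, 33, 37) [241.4  79.7]
[[0.456, -0.367, 0.0], [0.454, -0.361, 0.02], [0.444, -0.338, 0.1]] [[0.332, -0.355, 0.0], [0.366, -0.353, 0.02]]
[ 0.44421951 -0.33718784  0.13518016]
```

{"name": "apply_moves", "arguments": {
  "rows": [
    [[0.013,-0.004,0.03,-0.1],[0.0262,-0.0085,0.06,-0.2],[0.0262,-0.0085,0.07,-0.288],[0.0262,-0.0085,0.075,-0.288],[0.0262,-0.0085,0.075,-0.288],[0.0262,-0.0085,0.075,-0.288]]
  ]
}}

```text
time: 19.35
position: [0.5337, -0.3169, 0.2255]
eef_rot: [0.001, -0.12, 0.993, -0.0]
wrist_force: [1.6, 0.1, 0.7]
finger_gap: 1.0
gripper_force: 0.0
```

Run:
```python
from h import *; from cell import robot
s=robot.sense(); print(s["position"],np.degrees(yawof(s)[1]),s["joints"].round(2),go(s,[.5334,-.3153,.104],np.radians(103.9)))
```

```text
[ 0.53369188 -0.31694902  0.22545842] 103.8082807258074 [ 0.02  0.29  0.58  1.56 -0.16  1.34  2.43] (array([0.    , 0.0018, 0.1215]), -0.0016)
```

{"name": "apply_moves", "arguments": {
  "rows": [
    [[0,0.0015,0.02,0],[0,0.0015,0.055,0],[0,0.0015,0.09,0],[0,0.0015,0.112,0],[0,0.0015,0.1215,0],[0,0.0015,0.1215,0],[0,0.0015,0.1215,0]]
  ]
}}

```text
time: 20.05
position: [0.5335, -0.3164, 0.1046]
eef_rot: [0.001, -0.12, 0.993, -0.001]
wrist_force: [0.2, -0.4, -0.1]
finger_gap: 0.998
gripper_force: 0.0
```

{"name": "apply_moves", "arguments": {
  "rows": [
    [[0,0,0,0],[0,0,0,0],[0,0,0,0],[0,0,0,0],[0,0,0,0],[0,0,0,0],[0,0,0,0],[0,0,0,0],[0,0,0,0]]
  ],
  "hand": 0.008,
  "grip_force": 30
}}

```text
time: 20.95
position: [0.5326, -0.3159, 0.1033]
eef_rot: [0.0, -0.12, 0.993, -0.0]
wrist_force: [-0.4, -0.1, 0.7]
finger_gap: 0.182
gripper_force: 33.2
```

{"name": "apply_moves", "arguments": {
  "rows": [
    [[0,0,-0.008,0],[0,0,-0.016,0],[0,0,-0.0227,0],[0.005,0,-0.0227,0],[0.01,0,-0.0227,0],[0.015,0,-0.0227,0],[0.02,0,-0.0227,0],[0.025,0,-0.0227,0],[0.03,0,-0.0227,0],[0.03,0,-0.0227,0]]
  ],
  "grip_force": 20
}}

```text
time: 21.95
position: [0.5024, -0.3231, 0.1255]
eef_rot: [-0.0, -0.12, 0.993, 0.0]
wrist_force: [2.9, -0.1, 0.9]
finger_gap: 0.179
gripper_force: 33.4
```

```bash
cat > lean.py <<'E'
from h import *; from cell import robot,viewer; import pickle
s=robot.sense(); print(s["position"],s["wrist_force"].round(1),s["wrist_torque"].round(2),s["finger_gap"])
S=viewer.grab_frame("scene"); W=viewer.grab_frame("wrist"); T=viewer.grab_frame("top"); pickle.dump((S,W,T),open("lean.pkl","wb"))
for n,g in (("scene",S),("wrist",W),("top",T)):
    H=hsv(g).astype(int); m=(H[...,0]<25)&(H[...,0]>3)&(H[...,1]>150)&(H[...,2]>70); c0=px(g,s["position"]-np.array([0,0,-.015]))
    for c in blobs(m,12):
        b=cv2.minAreaRect(c)
        if np.hypot(*(b[0]-c0))<35: print(n,c0.round(1),np.round(b[0],1),np.round(b[1],1),round(b[2],1),cv2.boundingRect(c),cv2.fitLine(c,2,0,.01,.01).ravel().round(3).tolist())
E
python3 lean.py
```

```text
[ 0.5023636  -0.3230614   0.12554287] [ 2.9 -0.1  0.9] [ 0.1  -0.76 -0.03] 0.17936228298725862
scene [125.6 195.5] [126.1 196.4] [34.7  8.5] 76.5 (119, 180, 16, 34) [0.2290000021457672, 0.9729999899864197, 126.29100036621094, 196.6840057373047]
wrist [277.5 269.4] [277.5 290. ] [68. 47.] 90.0 (254, 256, 48, 69) [0.003000000026077032, 1.0, 277.6310119628906, 292.75799560546875]
```

{"name": "apply_moves", "arguments": {
  "rows": [
    [[0.0043,0,-0.0018,0],[0.0087,0,-0.0033,0],[0.013,0,-0.0037,0],[0.017,0,-0.0038,0],[0.021,0,-0.0033,0],[0.0247,0,-0.0024,0],[0.0265,0,-0.0018,0],[0.0265,0,-0.0018,0]]
  ]
}}

```text
time: 22.9
position: [0.4769, -0.3295, 0.1275]
eef_rot: [-0.0, -0.12, 0.993, 0.0]
wrist_force: [3.9, 0.5, 0.2]
finger_gap: 0.184
gripper_force: 33.8
```

```bash
python3 lean.py
python3 - <<'E'
from h import *; import pickle
S,W,T=pickle.load(open("lean.pkl","rb")); H=hsv(W).astype(int)
for r in range(236,345,3):
    print(r,''.join(('O' if p[2]>150 else 'o') if (3<p[0]<25 and p[1]>150 and p[2]>60) else 'b' if (100<p[0]<125 and p[1]>120 and p[2]>60) else 'k' if p[2]<75 else '.' for p in H[r,235:325]))
E
```

```text
[ 0.4769264  -0.3294678   0.12751236] [3.9 0.5 0.2] [ 0.17 -0.85  0.05] 0.18379913617633037
scene [122.3 189.7] [123.2 190.4] [33.5  8.2] 75.4 (116, 174, 16, 34) [0.25999999046325684, 0.9660000205039978, 123.06600189208984, 190.5]
wrist [277.5 269.5] [278.  284.5] [46. 47.] 0.0 (255, 261, 47, 48) [0.4429999887943268, 0.8970000147819519, 277.4339904785156, 284.9309997558594]
top [413.3 222.4] [407.5 212.5] [4.2 5.7] 45.0 (404, 211, 7, 5) [0.9240000247955322, -0.382999986410141, 407.4289855957031, 212.71400451660156]
236 ................bkkkbkkbbkkbkkbkkkbbkkkkbkkbkkkkkbkkkkkkkkkkkkbbkkkkkbkkkkkkkkkk..........
239 ...............bbbkkkbkkkbkkkkkbbkkkkbkkkkkkkkkbkbkkkkkkkkkkkbkkkkkkkkkkkkkkkkkkkkkkk.....
242 .......................kkkkkkbkkkkkkkkkkkbkkkkkkkkkkbbkkkkkkkkk..........kkkkkkkkkkkkk....
245 .......................kkkkkkkkkkkkkkkkkbkkkkkbkkkkkkkkkkkkkkkk..........kkkkkkkkkkkkkk...
248 ......................kkkkkkkkkkkkkkkkkkkkkkkkkkkkkkkkbkkkkkkkkk..........kkkkkkkkkkkkkk..
251 ......................kkkkkkkbkkbbkkkkkkkkkkkkkkkkkkkkkkkkkkkkkk.........kkkkkkkkkkkkkkkk.
254 .kkkk
[... 2235 characters left out ...]
bbbbbbbbbbb..kkkkkkkkkkkkkkkkkkkkkk
326 kkkkkkkkkkkkkkkkkbbbbbbbbbbbbbbbbbbbbbbbbbbbbbbbbbbbbbbbbbbbbbbbbbbbbkkkkkkkkkkkkkkkkkkkkk
329 kkkkkkkkkkkkkkkkbbbbbbbbbbbbbbbbbbbbbbbbbbbbbbbbbbbbbbbbbbbbbbbbbbbbbbkkkkkkkkkkkkkkkkkkkk
332 kkkkkkkkkkkkkkkkk....bbbbbbbbbbbbbbbbbbbbbbbbbbbbbbbbbbbbbbbbbbbbbbbbbkkkkkkkkkkkkkkkkkkkk
335 kkkkkkkkkkkkkkkk.................bbbbbbbbbbbbbbbbbbbbbbbbbbbbbbbbbbbbkkkkkkkkkkkkkkkkkkkkk
338 kkkkkkkkkkkkkkkk............................bbbbbbbbbbbbbbbbbbbbbbbbbkkkkkkkkkkkkkkkkkkkkk
341 kkkkkkkkkkkkkkkkk.....................................bbbbbbbbbbbbbbkkkkkkkkkkkkkkkkkkkkkk
344 kkkkkkkkkkkkkkkkkkkkkkkkkkkkkkk.......................kkkkkkkkkkkkkkkkkkkkkkkkkkkkkkkkkkkk
```

```bash
cat > ang.py <<'E'
from h import *; import pickle, sys
def angle(W,pos,tx,uv,rg=.0337):
    G=np.array(pos)+[0,0,.019]; c,d=ray(W,uv); d=d/np.linalg.norm(d); out=[]
    b=np.dot(d,c-G); q=b*b-(np.dot(c-G,c-G)-rg**2)
    for sg in (-1,1):
        if q>=0:
            P=c+d*(-b+sg*np.sqrt(q))-G; out.append((np.degrees(np.arctan2(P[:2]@tx[:2],P[2])).round(1),(P*1e3).round(1)))
    print(out, "closest mm", np.sqrt(max(0,np.dot(c-G,c-G)-b*b))*1e3, np.degrees(np.arctan2(d[:2]@-np.array(tx[:2]),-d[2]*-1)))
if __name__=="__main__":
    from cell import robot
    S,W,T=pickle.load(open("lean.pkl","rb")); s=robot.sense(); tx=yawof(s)[0][:,0]
    H=hsv(W).astype(int); m=(H[...,0]<25)&(H[...,0]>3)&(H[...,1]>150)&(H[...,2]>60); m[:, :235]=0; m[:,325:]=0; m[:230]=0;m[350:]=0
    c=max(blobs(m,100),key=cv2.contourArea); x,y,w,h=cv2.boundingRect(c); print(x,y,w,h)
    for off in (0,): 
        for top in (y,): angle(W,s["position"],tx,(x+w/2-.5,top+w/2-.5))
    # depth-based position of the end face
    cc,d=ray(W,(x+w/2-.5,y+w/2-.5)); P=cc+d*(cam(W)[2][0,0]*.016/(w+.5))-s["position"]-[0,0,.019]; print("by width",(P*1e3).round(1),np.degrees(np.arctan2(P[:2]@tx[:2],P[2])))
    f=[onz(W,(0,0),0)]
E
python3 ang.py
```

```text
255 260 47 49
[(np.float64(22.7), array([-12.7,  -3. ,  31.1])), (np.float64(-143.8), array([ 19.2,   5.1, -27.2]))] closest mm 3.9553710666080297 150.53455198445477
by width [-13.   -3.   31.6] 22.863880929554806
```

Run:
```python
from h import *; from cell import robot; import pickle
S,W,T=pickle.load(open("lean.pkl","rb")); s=robot.sense(); tx=yawof(s)[0][:,0]; G=s["position"]+[0,0,.019]
for th in (15,20,25,30,35,40):
    a=np.radians(th); u=tx*np.sin(a)+np.array([0,0,1])*np.cos(a)
    A,B=px(S,G+u*.0337),px(S,G-u*.041); d=(B-A); print(th,A.round(1),B.round(1),(d/np.linalg.norm(d)).round(3))
H=hsv(S).astype(int); m=(H[...,0]<25)&(H[...,0]>3)&(H[...,1]>150)&(H[...,2]>70)
for r in range(170,216): 
    x=np.nonzero(m[r,105:145])[0]
    if len(x): print(r,x.min()+105,x.max()+105,end=' | ')
print(); print([tuple(W["pixels"][r,268:288].mean(0).astype(int)) for r in range(256,314,2)])
```

```text
15 [118.7 173.7] [126.  205.3] [0.227 0.974]
20 [118.4 173.5] [126.4 205.6] [0.241 0.971]
25 [118.2 173.5] [126.6 205.7] [0.254 0.967]
30 [118.  173.6] [126.9 205.8] [0.267 0.964]
35 [117.8 173.7] [127.1 205.6] [0.28 0.96]
40 [117.7 174. ] [127.3 205.4] [0.293 0.956]
174 120 122 | 175 116 123 | 176 116 123 | 177 116 123 | 178 116 123 | 179 116 124 | 180 117 124 | 181 117 124 | 182 117 124 | 183 117 125 | 184 118 125 | 185 119 125 | 186 119 125 | 187 119 126 | 188 119 126 | 189 119 126 | 190 119 126 | 191 120 127 | 192 120 127 | 193 120 127 | 194 120 127 | 195 121 127 | 196 121 128 | 197 121 129 | 198 121 129 | 199 122 129 | 200 122 129 | 201 122 130 | 202 122 130 | 203 123 130 | 204 123 131 | 205 123 131 | 206 123 130 | 207 124 126 | 
[(np.int64(31), np.int64(51), np.int64(78)), (np.int64(43), np.int64(72), np.int64(111)), (np.int64(76), np.int64(88), np.int64(131)), (np.int64(162), np.int64(92), np.int64(72)), (np.int64(222), np.int64(122), np.int64(55)), (np.int64(233), np.int64(133), np.int64(60)), (np.int64(234), np.int64(134), np.int64(60)), (np.int64(233), np.int64(134), np.int
[... 258 characters left out ...]
int64(128), np.int64(58)), (np.int64(202), np.int64(113), np.int64(51)), (np.int64(178), np.int64(98), np.int64(45)), (np.int64(159), np.int64(87), np.int64(41)), (np.int64(156), np.int64(86), np.int64(41)), (np.int64(157), np.int64(86), np.int64(40)), (np.int64(157), np.int64(87), np.int64(41)), (np.int64(157), np.int64(87), np.int64(41)), (np.int64(157), np.int64(87), np.int64(41)), (np.int64(158), np.int64(87), np.int64(41)), (np.int64(158), np.int64(87), np.int64(41)), (np.int64(160), np.int64(88), np.int64(41)), (np.int64(165), np.int64(90), np.int64(41)), (np.int64(119), np.int64(68), np.int64(41)), (np.int64(45), np.int64(43), np.int64(44)), (np.int64(41), np.int64(42), np.int64(43))]
```

{"name": "apply_moves", "arguments": {
  "rows": [
    [[0,0,0,0],[0,0,0,0],[0,0,-0.005,0],[0,0,-0.015,0],[0,0,-0.03,0],[0,0,-0.06,0],[0,0,-0.1,0],[0,0,-0.11,0.14],[0,0,-0.11,0.28],[0,0,-0.11,0.42]]
  ],
  "grip_force": 60
}}

```text
time: 24.05
position: [0.4773, -0.3299, 0.2396]
eef_rot: [0.001, 0.092, 0.996, -0.0]
wrist_force: [0.9, -0.1, -1.0]
finger_gap: 0.178
gripper_force: 61.4
```

{"name": "apply_moves", "arguments": {
  "rows": [
    [[0,0,0,0.15],[0,0,0,0.3],[0,0,0,0.45],[0,0,0,0.6],[0,0,0,0.75],[0,0,0,0.9],[0,0,0,1.05],[0,0,0,1.2],[0,0,0,1.35],[0,0,0,1.5]]
  ]
}}

```text
time: 25.05
position: [0.4771, -0.3297, 0.2387]
eef_rot: [0.0, 0.746, 0.665, 0.0]
wrist_force: [-0.6, 0.1, -1.4]
finger_gap: 0.176
gripper_force: 61.4
```

```bash
cat > side.py <<'E'
from h import *; from cell import robot,viewer; import pickle
s=robot.sense(); R,y=yawof(s); print(s["position"],np.degrees(y),s["joints"].round(2),s["finger_gap"])
S=viewer.grab_frame("scene"); pickle.dump((S,s),open("side.pkl","wb")); tx=R[:,0]; G=s["position"]+[0,0,.019]
for th in (25,30,35,40):
    a=np.radians(th); u=tx*np.sin(a)+np.array([0,0,1])*np.cos(a)
    A,B,N=px(S,G+u*.0337),px(S,G-u*.041),px(S,G-u*.1093); d=(B-A); print(th,A.round(1),B.round(1),"nib",N.round(1),np.degrees(np.arctan2(d[0],d[1])).round(1))
H=hsv(S).astype(int); m=(H[...,0]<25)&(H[...,0]>3)&(H[...,1]>150)&(H[...,2]>70); c0=px(S,G)
for c in blobs(m,40):
    b=cv2.minAreaRect(c)
    if np.hypot(*(b[0]-c0))<25: l=cv2.fitLine(c,2,0,.01,.01).ravel(); l=l*np.sign(l[1]); print(np.round(b[0],1),np.round(b[1],1),b[2],"fit",np.degrees(np.arctan2(l[0],l[1])).round(1))
x,y=int(c0[0]),int(c0[1]); print(x,y)
for r in range(y-25,y+60):
    print(r,''.join(('O' if p[2]>150 else 'o') if (3<p[0]<25 and p[1]>180 and p[2]>60) else 'k' if p[2]<75 else 's' if p[1]<60 else '.' for p in H[r,x-40:x+45]))
E
python3 side.py
```

```text
[ 0.47705961 -0.32968097  0.23871894] -6.567527934184212 [-0.15  0.21  0.82  1.65 -0.16  1.35  0.58] 0.1757288492953388
25 [118.1 129. ] [108.3 159. ] nib [ 99.7 184.9] -18.2
30 [119.5 129.6] [106.6 158.4] nib [ 95.4 183.5] -24.0
35 [120.8 130.2] [105.  157.7] nib [ 91.3 181.7] -29.8
40 [122.1 130.9] [103.5 156.9] nib [ 87.2 179.7] -35.6
[105.5 152.5] [ 8.5 15.7] 26.56505012512207 fit -12.4
113 142
117 ........ssssssss..........kkssssskkkkkkkkkkkkkkssssssssssssssssssssssssssssssssssssss
118 ........ssssssss.........kkkssssskkkkkkkkkkkkkkssssssssssssssssssssssssssssssssssssss
119 ........sssssssss....sskkkkkssssskkkkkkkkkkkkkksssssssssssssssssssssssssskskkkkkkksss
120 ........ssssssssssssssskkkkkssssskkkkkkkkkkkkkksssssssssssssssskssskkkkksssss........
121 ssssssssssssssssssssssskkkkkssssskkkkkkkkkkkkkkssssssssssssskksssss..................
122 ssssssssssssssssssssssskkkkkkkkkkkkkkkkkkkkkkkkssssssssss............................
123 ssssssssssssssssssssssskkkkkkkkkkkkkkkkkkkkkkks......................................
124 sssssssssssssssssssssssskkkkkkkkkkkkkkkkkkkkkk..................
[... 6251 characters left out ...]
..........................sssssssss...................................
195 .........................................ssssssssss..................................
196 ..........................................sssssssss..................................
197 ..........................................sssssssssss................................
198 ..........................................ssssssssss.s...............................
199 ..........................................sssssssssss................................
200 ..........................................ssssssssss.................................
201 ...........................................sssssssss.................................
```

```bash
cat > nib.py <<'E'
from h import *; import pickle
from stand import pose
from cell import robot
S,s0=pickle.load(open("side.pkl","rb")); R0,_=yawof(s0)
N=onplane(S,(90.6,182.7),s0["position"],R0[:,1]); rel=R0.T@(N-s0["position"]); 
Rf,o=pose([.547,-.030,-.0455])
NR=np.array([-.0620,0,.0705])  # nib in tool frame
def tgt(x,y,z): 
    n=o+Rf@np.array([x,y,z]); a=np.radians(87.4); ty=np.array([np.cos(a),np.sin(a),0]); tz=np.array([0,0,-1.]); tx=np.cross(ty,tz)
    return n-np.column_stack([tx,ty,tz])@NR
if __name__=="__main__":
    print("nib in tool",rel.round(4),"ang",np.degrees(np.arctan2(-rel[0],rel[2]+.019)),np.hypot(rel[0],rel[2]+.019))
    s=robot.sense(); t=tgt(.024,.025,.005+.02); print("tgt",t,go(s,t,np.radians(87.4)))
E
python3 nib.py
```

```text
nib in tool [-0.0645  0.      0.0728] ang 35.08366803746565 0.11222757368773367
tgt [ 0.49151566 -0.00245536  0.16274464] (array([ 0.3266, -0.0249,  0.0759]), 1.4961)
```

{"name": "apply_moves", "arguments": {
  "rows": [
    [[0.02,0,0,-0.14],[0.055,-0.003,0,-0.285],[0.09,-0.006,0,-0.43],[0.125,-0.009,0,-0.575],[0.16,-0.012,0,-0.72],[0.195,-0.015,0,-0.865],[0.23,-0.018,0,-1.01],[0.265,-0.021,0,-1.155],[0.3,-0.024,0,-1.3],[0.3266,-0.0259,0,-1.445]]
  ]
}}

```text
time: 26.1
position: [0.4867, 0.0001, 0.2386]
eef_rot: [0.0, 0.111, 0.994, 0.0]
wrist_force: [-0.5, -0.3, -0.7]
finger_gap: 0.18
gripper_force: 61.4
```

{"name": "apply_moves", "arguments": {
  "rows": [
    [[0,0,0,-0.14],[0,0,0.01,-0.2],[0,0,0.02,-0.2],[0,0,0.02,-0.2],[0,0,0.02,-0.2]]
  ]
}}

```text
time: 26.6
position: [0.4868, -0.0023, 0.2177]
eef_rot: [-0.0, 0.017, 1.0, -0.0]
wrist_force: [0.5, -0.4, -0.8]
finger_gap: 0.181
gripper_force: 61.4
```

```bash
sed -i 's/^NR=.*/NR=np.array([-.063,0,.0715])/' nib.py
python3 - <<'E'
from nib import *
s=robot.sense(); print(s["position"],np.degrees(yawof(s)[1]),s["joints"].round(2),s["wrist_force"],go(s,tgt(.024,.025,.02),np.radians(87.4)))
E
```

```text
[ 0.48677208 -0.00225859  0.21766776] 88.00740349439029 [-0.53 -0.04  0.47  1.88  0.02  1.3   1.47] [ 0.50570976 -0.40421692 -0.80213473] (array([-0.0066, -0.    ,  0.058 ]), 0.0106)
```

{"name": "apply_moves", "arguments": {
  "rows": [
    [[-0.003,0,0.02,0.01],[-0.0066,0,0.038,0.01],[-0.0066,0,0.046,0.01],[-0.0066,0,0.046,0.01],[-0.0066,0,0.046,0.01]]
  ]
}}

```text
time: 27.1
position: [0.4939, -0.0021, 0.1723]
eef_rot: [0.0, 0.022, 1.0, 0.0]
wrist_force: [0.2, -0.5, -1.4]
finger_gap: 0.178
gripper_force: 61.4
```

Run:
```python
from nib import *; from cell import viewer
s=robot.sense(); R,y=yawof(s); print(s["position"],np.degrees(y),go(s,tgt(.024,.025,.02),np.radians(87.4)))
S=viewer.grab_frame("scene"); pickle.dump(S,open("hov.pkl","wb")); H=hsv(S).astype(int)
N=s["position"]+R@NR; C=s["position"]+R@(np.array([0,0,-.019])+np.array([-.063,0,.0905])/.1103*.047); print("pred nib",px(S,N).round(1),"collar",px(S,C).round(1),"grasp",px(S,s["position"]+[0,0,.019]).round(1))
print("frame pts: brass top y22,32 at x30:",px(S,o+Rf@[.03,.022,.005]).round(1),px(S,o+Rf@[.03,.032,.005]).round(1),"edge",px(S,o+Rf@[.065,.025,0]).round(1))
x,y=px(S,N).astype(int)
for r in range(y-42,y+14):
    print(r,''.join('O' if (3<p[0]<25 and p[1]>180 and p[2]>60) else 'k' if p[2]<70 else 's' if p[1]<60 else 'r' if (p[0]<14 or p[0]>170) and p[1]>110 and p[2]<150 else '.' for p in H[r,x-30:x+30]),x-30)
```

```text
[ 0.49388935 -0.00214775  0.17228995] 87.47574423019687 (array([ 0.0005, -0.0004,  0.0126]), 0.0013)
pred nib [270.8 203.5] collar [267.4 176.4] grasp [264.9 156.4]
frame pts: brass top y22,32 at x30: [270.6 214.6] [274.8 214. ] edge [274.7 215.7]
161 .................kksssrOOOOOOOsskk.......................... 240
162 .................kksssrOOOOOOO.s............................ 240
163 ..................ksssrOOOOOOO.s............................ 240
164 ...................sssrOOOOOOOrs............................ 240
165 ...................sssrOOOOOOO.............................. 240
166 .......................OOOOOOO.............................. 240
167 .......................OOOOOOO.............................. 240
168 .......................OOOOOOO.............................. 240
169 .......................OOOOOOOO............................. 240
170 ........................OOOOOOO............................. 240
171 ........................OOOOOOO............................. 240
172 ........................OOOOOOO............................. 240
173 ....................
[... 2311 characters left out ...]
...... 240
207 ssss........................................................ 240
208 ............................................................ 240
209 ............................................................ 240
210 ............................................................ 240
211 ..........................rr................................ 240
212 .................rrrrrrrrrrr................................ 240
213 ............rrrrrrrrrrrrrrrr................................ 240
214 ...........krrrrrrrrrrrrrrrr...................ssss......... 240
215 ..........rkrrrrrrrrrrrrrrrr..........ssssssssssssss........ 240
216 ...........krrrrrrrrrrrrrr..ssssssssssssssssssssssss........ 240
```

{"name": "apply_moves", "arguments": {
  "rows": [
    [[0.0005,0,0.006,0],[0.0005,0,0.0115,0],[0.0005,0,0.0115,0],[-0.0024,0,0.0156,0],[-0.0041,0,0.018,0],[-0.0052,0,0.0197,0],[-0.0052,0,0.0197,0]]
  ]
}}

```text
time: 27.85
position: [0.4988, -0.0023, 0.1515]
eef_rot: [-0.0, 0.022, 1.0, -0.0]
wrist_force: [-0.2, -0.6, -1.4]
finger_gap: 0.183
gripper_force: 61.4
```

```bash
cat > fr.py <<'E'
from nib import *; from cell import viewer
s=robot.sense(); R,y=yawof(s); N=s["position"]+R@NR; print("nib frame mm",((Rf.T@(N-o))*1e3).round(1),"F",s["wrist_force"].round(2),"Fn",(Rf.T@s["wrist_force"]).round(2))
S=viewer.grab_frame("scene"); H=hsv(S).astype(int)
print("pred nib",px(S,N).round(1),"block corner top y19",px(S,o+Rf@[.026,.019,.016]).round(1),px(S,o+Rf@[.026,-.019,.016]).round(1),"brass in/out",px(S,o+Rf@[.03,.022,.005]).round(1),px(S,o+Rf@[.03,.032,.005]).round(1))
for r in range(192,217):
    print(r,''.join('k' if p[2]<70 else 's' if p[1]<60 else 'r' if (p[0]<14 or p[0]>170) and p[1]>110 and p[2]<150 else 'B' if 15<p[0]<30 and p[1]>130 else '.' for p in H[r,245:285]))
E
python3 fr.py
```

```text
nib frame mm [23.7 25.5 10.2] F [-0.22 -0.63 -1.4 ] Fn [-0.96 -0.64 -1.04]
pred nib [271.3 212.3] block corner top y19 [268.4 210.1] [252.3 212. ] brass in/out [270.6 214.6] [274.8 214. ]
192 ......................ssss..............
193 ......................ssss..............
194 ......................ssss..............
195 ......................ssss..............
196 ..........ssssss.......sss..............
197 ssssssssssssssss.......sss..............
198 ssssssssssssssss.......ssss.............
199 .ssssssssssss..........ssss.............
200 ..sssssss..............ssss.............
201 ..ssss.................ssss.............
202 .sss...................ssss.............
203 s.......................sss.............
204 ........................sss.............
205 .........................ss.............
206 .........................ss.............
207 .........................ss.............
208 .........................ss.............
209 .........................ss.............
210 .........................ss.............
211 .....................rr..sss............
212 ............rrrrrrrrrrr..ss.............
213 .......rrrrrrrrrrrrrrrr.................
214 ......krrrrrrrrrrrrrrrr.................
215 .....rkrrrrrrrrrrrrrrrrBBBBBB....sssssss
216 ......krrrrrrrrrrrrrr..sssssssssssssssss
```

{"name": "apply_moves", "arguments": {
  "rows": [
    [[-0.0012,-0.0005,0.0016,0],[-0.0023,-0.0005,0.0033,0],[-0.0034,-0.0005,0.0049,0],[-0.0034,-0.0005,0.0049,0]]
  ]
}}

```text
time: 28.3
position: [0.5022, -0.003, 0.1469]
eef_rot: [-0.0, 0.022, 1.0, -0.0]
wrist_force: [-0.8, -0.4, 0.7]
finger_gap: 0.181
gripper_force: 61.5
```

{"name": "apply_moves", "arguments": {
  "rows": [
    [[-0.0006,0,0.0008,0],[-0.0011,0,0.0016,0],[-0.0011,0,0.0016,0]]
  ],
  "grip_force": 90
}}

```text
time: 28.6
position: [0.5033, -0.003, 0.1454]
eef_rot: [0.0, 0.022, 1.0, 0.0]
wrist_force: [-0.4, 0.3, 0.9]
finger_gap: 0.176
gripper_force: 88.1
```

```bash
python3 fr.py
```

```text
nib frame mm [23.9 25.1  2.6] F [-0.42  0.35  0.88] Fn [0.15 0.33 0.97]
pred nib [271.6 215.6] block corner top y19 [268.4 210.1] [252.3 212. ] brass in/out [270.6 214.6] [274.8 214. ]
192 ......................sss...............
193 .......................sss..............
194 ......................ssss..............
195 ......................ssss..............
196 ..........ssssss......ssss..............
197 ssssssssssssssss.......sss..............
198 ssssssssssssssss.......sss..............
199 .ssssssssssss..........ssss.............
200 ..sssssss..............ssss.............
201 ..ssss.................ssss.............
202 .sss...................ssss.............
203 s......................ssss.............
204 .......................ssss.............
205 ........................sss.............
206 ........................sss.............
207 ........................sss.............
208 .........................ss.............
209 .........................ss.............
210 .........................ss.............
211 .....................rr..ss.............
212 ............rrrrrrrrrrr..ss.............
213 .......rrrrrrrrrrrrrrrr..sss............
214 ......krrrrrrrrrrrrrrrr...s.............
215 ......krrrrrrrrrrrrrrrrBBBBBB....sssssss
216 ......rrrrrrrrrrrrrrr..sssssssssssssssss
```

{"name": "apply_moves", "arguments": {
  "rows": [
    [[0.0016,0,0.0021,0],[0.0036,0,0.0036,0],[0.0057,0,0.005,0],[0.0077,0,0.0064,0],[0.0098,0,0.0079,0],[0.0118,0,0.0093,0],[0.0138,0,0.0107,0],[0.0159,0,0.0122,0],[0.0179,0,0.0136,0],[0.02,0,0.015,0]]
  ]
}}

```text
time: 29.65
position: [0.4831, -0.0021, 0.1302]
eef_rot: [0.0, 0.022, 1.0, 0.0]
wrist_force: [-0.7, 0.6, 2.2]
finger_gap: 0.172
gripper_force: 88.2
```

{"name": "apply_moves", "arguments": {
  "rows": [
    [[0.002,0,0.0014,0],[0.0041,0,0.0029,0],[0.0061,0,0.0043,0],[0.0082,0,0.0057,0],[0.0102,0,0.0072,0],[0.0123,0,0.0086,0],[0.0143,0,0.01,0],[0.0164,0,0.0115,0],[0.0184,0,0.0129,0],[0.0204,0,0.0143,0]]
  ]
}}

```text
time: 30.65
position: [0.4627, -0.0012, 0.1159]
eef_rot: [0.0, 0.022, 1.0, 0.0]
wrist_force: [0.5, -0.1, 2.5]
finger_gap: 0.174
gripper_force: 88.2
```

```bash
python3 fr.py | head -2
```

```text
nib frame mm [-26.2  25.    1.8] F [ 0.48 -0.06  2.48] Fn [ 1.82 -0.03  1.75]
pred nib [268.2 217. ] block corner top y19 [268.4 210.1] [252.3 212. ] brass in/out [270.6 214.6] [274.8 214. ]
```

The burnishing pass ran x=24 to -26 mm at 2.5 cm/s with about 2 to 3 N. Now I'll lift off square and go back to the holder.

{"name": "apply_moves", "arguments": {
  "rows": [
    [[0.002,0,-0.003,0],[0.0057,0,-0.0082,0],[0.0086,0,-0.0123,0],[0.0086,0,-0.04,0],[0.0086,0,-0.08,0],[0.0086,0,-0.12,0],[0.0086,-0.03,-0.13,0],[0.0086,-0.07,-0.13,-0.1],[0.0086,-0.115,-0.13,-0.2],[0.0086,-0.16,-0.13,-0.288]]
  ]
}}

```text
time: 31.7
position: [0.4468, -0.1621, 0.2465]
eef_rot: [0.001, -0.124, 0.992, 0.0]
wrist_force: [0.8, -0.6, -1.4]
finger_gap: 0.171
gripper_force: 88.2
```

Run:
```python
from h import *; from cell import robot
s=robot.sense(); print(s["position"],np.degrees(yawof(s)[1]),go(s,[.4743,-.3306,.215],np.radians(103.8)))
```

```text
[ 0.44675991 -0.16212534  0.24648681] 104.26606521918282 (array([ 0.0149, -0.1701,  0.0314]), 0.0081)
```

{"name": "apply_moves", "arguments": {
  "rows": [
    [[0.004,-0.04,0,0.008],[0.008,-0.085,0,0.008],[0.0149,-0.13,0,0.008],[0.0149,-0.1701,0,0.008],[0.0149,-0.1701,0.03,0.008],[0.0149,-0.1701,0.06,0.008],[0.0149,-0.1701,0.082,0.008],[0.0149,-0.1701,0.082,0.008],[0.0149,-0.1701,0.082,0.008]]
  ]
}}

```text
time: 32.6
position: [0.4739, -0.3293, 0.1645]
eef_rot: [-0.0, -0.118, 0.993, 0.0]
wrist_force: [0.8, 0.4, -0.6]
finger_gap: 0.175
gripper_force: 88.4
```

Run:
```python
from h import *; from cell import robot,viewer
s=robot.sense(); R,y=yawof(s); print(s["position"],np.degrees(y),go(s,[.4743,-.3306,.16],np.radians(103.8)))
S=viewer.grab_frame("scene"); H=hsv(S).astype(int); N=s["position"]+R@[-.063,0,.0715]; print("nib",N.round(4),px(S,N).round(1),"hole",px(S,[.5335,-.315,.075]).round(1), "rim y+-",px(S,[.5335,-.3055,.075]).round(1),px(S,[.5335,-.3245,.075]).round(1),px(S,[.543,-.315,.075]).round(1),px(S,[.524,-.315,.075]).round(1))
for r in range(200,250):
    print(r,''.join('O' if (3<p[0]<25 and p[1]>180 and p[2]>60) else 'k' if p[2]<35 else 's' if p[1]<70 else 'b' if 100<p[0]<128 and p[1]>100 and p[2]>75 else 'd' if 100<p[0]<128 else '.' for p in H[r,108:165]))
```

```text
[ 0.47388731 -0.32929148  0.16450069] 103.53636092688541 (array([-0.0001, -0.0014,  0.0045]), -0.0046)
nib [ 0.5351 -0.3145  0.093 ] [133.2 220.7] hole [134.2 227.1] rim y+- [138.5 226.5] [129.8 227.7] [134.3 229.4] [134.  224.8]
200 .......sssssssssssssss...................................
201 .......sssssssssssssss...................................
202 ........ssssssssssssss...................................
203 ........sssssssssssssss..................................
204 ........sssssssss.sssss..................................
205 ........sssssssssssssss..................................
206 ........ssssssssss.ssss..................................
207 .........sssssssss.ssss..................................
208 .........sssssssss.sssss.................................
209 .........sssssssssssssss.................................
210 .........sssssssssssssss.................................
211 ........ssssssssssssssss.................................
212 .......sssssssssssssssss.................................
213 .......sssssssssssssssss.................................
21
[... 1529 characters left out ...]
bbdd..............
239 ...........dbbbbbbbbbbbbbbbbbbbbbbbbbbbbbdd..............
240 ...........sbbbbbbbbbbbbbbbbbbbbbbbbbbbbbdds.............
241 ...........sbbbbbbbbbbbbbbbbbbbbbbbbbbbbbdds.............
242 ...........sbbbbbbbbbbbbbbbbbbbbbbbbbbbbbddd.............
243 ............bbbbbbbbbbbbbbbbbbbbbbbbbbbbbddd.............
244 ............dbbbbbbbbbbbbbbbbbbbbbbbbbbbbddd.............
245 ............sbbbbbbbbbbbbbbbbbbbbbbbbbbbbbdd.............
246 ............sbbbbbbbbbbbbbbbbbbbbbbbbbbbbbdds............
247 ............sbbbbbbbbbbbbbbbbbbbbbbbbbbbbbdds............
248 .............bbbbbbbbbbbbbbbbbbbbbbbbbbbbbdds............
249 .............dbbbbbbbbbbbbbbbbbbbbbbbbbbbbdds............
```

{"name": "apply_moves", "arguments": {
  "rows": [
    [[0,0,0.006,0],[0,0,0.012,0],[0,0,0.018,0],[0,0,0.022,0],[0,0,0.022,0]]
  ]
}}

```text
time: 33.15
position: [0.4735, -0.329, 0.1412]
eef_rot: [-0.001, -0.118, 0.993, 0.0]
wrist_force: [0.3, -0.0, -0.3]
finger_gap: 0.175
gripper_force: 88.4
```

{"name": "apply_moves", "arguments": {
  "rows": [
    [[0,0,0.003,0],[0,0,0.006,0],[0,0,0.009,0],[0,0,0.009,0]]
  ]
}}

```text
time: 33.55
position: [0.4737, -0.3292, 0.1325]
eef_rot: [-0.0, -0.118, 0.993, 0.0]
wrist_force: [0.3, -0.4, -0.5]
finger_gap: 0.176
gripper_force: 88.4
```

{"name": "apply_moves", "arguments": {
  "rows": [
    [[0,0,0,0],[-0.003,0,0,0],[-0.0061,0,0,0],[-0.01,0,-0.0011,0],[-0.014,0,-0.0022,0],[-0.018,0,-0.0029,0],[-0.0223,0,-0.0035,0],[-0.0266,0,-0.0038,0],[-0.0309,0,-0.004,0],[-0.0309,0,-0.004,0]]
  ],
  "grip_force": 20
}}

```text
time: 34.55
position: [0.5007, -0.3237, 0.1362]
eef_rot: [-0.004, -0.117, 0.993, -0.0]
wrist_force: [-7.6, -2.5, -0.3]
finger_gap: 0.176
gripper_force: 87.9
```

```bash
python3 lean.py | head -2
```

```text
[ 0.50066452 -0.32374361  0.1362096 ] [-7.6 -2.5 -0.3] [-0.8   2.1  -0.03] 0.17621472236897626
scene [124.5 191. ] [125.2 192.2] [34.9  8.3] 76.4 (118, 176, 16, 34) [0.2370000034570694, 0.972000002861023, 125.23799896240234, 192.47500610351562]
```

{"name": "apply_moves", "arguments": {
  "rows": [
    [[0,0,0,0],[-0.0045,0,0,0],[-0.0089,0,0.0001,0],[-0.0135,0,0.0006,0],[-0.018,0,0.0011,0],[-0.0227,0,0.0025,0],[-0.0273,0,0.0039,0],[-0.032,0,0.0052,0],[-0.0366,0,0.0065,0],[-0.0366,0,0.0065,0]]
  ],
  "hand": 0.01,
  "grip_force": 20
}}

```text
time: 35.7
position: [0.5368, -0.3154, 0.1303]
eef_rot: [-0.003, -0.117, 0.993, -0.001]
wrist_force: [-6.2, -2.2, 0.9]
finger_gap: 0.175
gripper_force: 86.5
```

Run:
```python
from h import *; from cell import robot,viewer
s=robot.sense(); R,y=yawof(s); print(s["position"],s["wrist_force"],s["gripper_force"],go(s,[.5335,-.315,.1033],np.radians(103.8)))
S=viewer.grab_frame("scene"); H=hsv(S).astype(int); G=s["position"]+[0,0,.019]
for th in (-10,0,10): 
    a=np.radians(th); u=R[:,0]*np.sin(a)+np.array([0,0,1])*np.cos(a); print(th,px(S,G+u*.0337).round(1),px(S,G-u*.044).round(1))
for r in range(178,232):
    print(r,''.join('O' if (3<p[0]<25 and p[1]>180 and p[2]>60) else 'k' if p[2]<50 else 's' if p[1]<70 else 'b' if 100<p[0]<128 and p[1]>100 and p[2]>75 else 'd' if 100<p[0]<128 else '.' for p in H[r,105:165]))
```

```text
[ 0.53677404 -0.31543889  0.13025427] [-6.23561292 -2.17969252  0.93579341] 86.51793122291565 (array([0.0029, 0.0012, 0.027 ]), -0.006)
-10 [127.2 187.1] [131.  214.6]
0 [126.5 185.7] [132.  216.5]
10 [125.8 184.7] [132.9 217.9]
178 ........kkkkkkkkkkkkkkskkkkkkkk....kkkkkkkkkk...............
179 .........kkkkkkkkkk......kkkkkk....kkkkkkkkk................
180 ..........kkkkkkkk.......kkkkkks..kkkkkkkkkk................
181 ..........kkkkkkkk.......kkkkkkk..kkkkkkkkk.................
182 k.........skkkkkkk.......kkkkkkkkkkkkkkkkkk.................
183 kk........skkkkkkk.......kkkkkkkkkkkkkkkkk..................
184 kkk.....ssskkkkkkk.......kkkkkkkkkkkkkkkkk..................
185 kkkk...sssskkkkkkk....OOO.kkkkkkkkkkkkkkk...................
186 kkkkk...ssskkkkkkkOOOOOOOOkkkkkkkkkkkkkkk...................
187 kkkkkkssssskkkkkkkOOOOOOOO.kkkkkkkkkkkkk....................
188 kkkkkkkkkkkkkkkkkkOOOOOOOOOkkkkkkkkk........................
189 kkkkkkkkkkkkkkkkkk.OOOOOOOOkkkkkkkk.........................
190 .kkkkkkkkkkkkkkkkk.OOOOOOOOkkkkkkk..........................
191 ..kkkkkkkkkkkkkkkkOOOO
[... 1938 characters left out ...]
.....ssssdbbdkkkkkkkbbbbbbbbbbbbbs................
222 ..............sdbbbbbbbbbbdsssbbbbbbbbbbbbbs................
223 ..............sbbbbbbbbbbbdsssbbbbbbbbbbbbbb................
224 ..............sbbbbbbbbbbbbsssbbbbbbbbbbbbbd................
225 ..............sbbbbbbbbbbbdsssdbbbbbbbbbbbbd................
226 ..............sbbbbbbbbbbbdssssbbbbbbbbbbbbd................
227 ..............sbbbbbbbbbbbdssssbbbbbbbbbbbbds...............
228 ..............sbbbbbbbbbbbbssssbbbbbbbbbbbbds...............
229 .............ssbbbbbbbbbbbbssssbbbbbbbbbbbbds...............
230 .............sdbbbbbbbbbbbbddbbbbbbbbbbbbbbdd...............
231 .............sbbbbbbbbbbbbbbbbbbbbbbbbbbbbbbd...............
```

{"name": "apply_moves", "arguments": {
  "rows": [
    [[-0.004,0,0,0],[-0.008,0,0.001,0],[-0.01,0,0.003,0],[-0.01,0.001,0.006,0],[-0.005,0.001,0.011,0],[0,0.001,0.016,0],[0.002,0.001,0.02,0],[0.002,0.001,0.02,0]]
  ]
}}

```text
time: 36.55
position: [0.5374, -0.3123, 0.1097]
eef_rot: [-0.0, -0.118, 0.993, 0.001]
wrist_force: [-0.3, -0.2, -0.8]
finger_gap: 0.171
gripper_force: 86.4
```

```bash
cat > up.py <<'E'
from h import *; from cell import robot,viewer
s=robot.sense(); R,y=yawof(s); print(s["position"],s["wrist_force"],s["gripper_force"],go(s,[.5335,-.315,.1033],np.radians(103.8)))
S=viewer.grab_frame("scene"); H=hsv(S).astype(int); G=s["position"]+[0,0,.019]
for th in (-10,0,10): 
    a=np.radians(th); u=R[:,0]*np.sin(a)+np.array([0,0,1])*np.cos(a); print(th,px(S,G+u*.0337).round(1),px(S,G-u*.044).round(1))
for r in list(range(184,216,6))+list(range(216,236)):
    print(r,''.join('O' if (3<p[0]<25 and p[1]>180 and p[2]>60) else 'k' if p[2]<50 else 's' if p[1]<70 else 'b' if 100<p[0]<128 and p[1]>100 and p[2]>75 else 'd' if 100<p[0]<128 else '.' for p in H[r,105:160]))
E
python3 up.py
```

```text
[ 0.53735482 -0.31227207  0.10973772] [-0.26529161 -0.17082374 -0.78614372] 86.42393946647644 (array([ 0.0044, -0.0018,  0.0064]), -0.0043)
-10 [130.3 195.4] [133.8 222.3]
0 [129.5 194. ] [134.8 224.2]
10 [128.8 193. ] [135.7 225.6]
184 ss......skkkkkkkkkkkkkkkkkkkkkkkks.....kkkkkkkkk.......
190 kkkk....sssssskkkkkks.......kkkkkkkkkkkkkkkkkk.........
196 ..kkkkkkkkkkkkkkkkkkkOOOOOOOOOkkkkkkkkk................
202 ........kkkkkkkkkkkkkkOOOOOOOO.ssskk...................
208 ............ssssskkkssssOOOOOOOOssskk..................
214 ..........sssssssssskksssOOOOOOOOss....................
216 ...........ssssssssss.sss.OOOOOO.......................
217 .............sssssss..sss.OOOOOO.......................
218 ................ssss.....OOOOOOO..........s............
219 .................sss.....OOOOOOOO...sssssdbs...........
220 .................ssss....OOOOOOOOOdbbbbbbbbs...........
221 ...............ssssddsss.OOOOOOOOOkdbbbbbbbs...........
222 ..............sdbbbbbbbd.OOOOOOOOOkkdbbbbbbs...........
223 ..............sbbbbbbbbkkOOOOOOOOOkkdbbbbbbb...........
224 ..............sbbbbbbbbkk.OOOOOOOkkkdbbbbbbb...........
225 ..............sbbbbbbbbkkkOOO.kkkkkkdbbbbbbd...........
226 ..............sbbbbbbbbkkkkkkkkkkkkkbbbbbbbd...........
227 ..............sbbbbbbbbbkkkkkkkkkkdbbbbbbbbds..........
228 ..............sbbbbbbbbbdkkkkkkkddbbbbbbbbbds..........
229 .............ssbbbbbbbbbbbdddssdbbbbbbbbbbbds..........
230 .............sdbbbbbbbbbbbbbbbbbbbbbbbbbbbbbd..........
231 .............sbbbbbbbbbbbbbbbbbbbbbbbbbbbbbbd..........
232 .............sbbbbbbbbbbbbbbbbbbbbbbbbbbbbbbds.........
233 .............sbbbbbbbbbbbbbbbbbbbbbbbbbbbbbbds.........
234 .............sbbbbbbbbbbbbbbbbbbbbbbbbbbbbbbds.........
235 .............sbbbbbbbbbbbbbbbbbbbbbbbbbbbbbdds.........
```

{"name": "apply_moves", "arguments": {
  "rows": [
    [[0.002,-0.001,0.001,0],[0.004,-0.0018,0.002,0],[0.004,-0.0018,0.004,0],[0.004,-0.0018,0.006,0],[0.004,-0.0018,0.007,0],[0.004,-0.0018,0.007,0]]
  ]
}}

```text
time: 37.2
position: [0.5346, -0.3157, 0.1041]
eef_rot: [0.001, -0.118, 0.993, -0.0]
wrist_force: [0.9, 1.0, 4.1]
finger_gap: 0.176
gripper_force: 87.0
```

```bash
python3 up.py
```

```text
[ 0.53463113 -0.31568082  0.10411251] [0.89277601 1.00410827 4.09554644] 86.99836850166321 (array([0.0009, 0.0009, 0.0008]), -0.0043)
-10 [129.  197.2] [132.6 224. ]
0 [128.2 195.8] [133.6 225.9]
10 [127.6 194.8] [134.5 227.3]
184 s....kkkkkkkkkkkkkkkkkkkkkkkkkkkk.....kkkkkkkkkk.......
190 s.......sssskkkkkkkk......kkkkkkk...kkkkkkkkk..........
196 kkkkkkk...ssskkkkkkkOOOOOOOOkkkkkkkkkkkkkk.............
202 .....kkkkkkkkkkkkkkk.OOOOOOOO.skkkk....................
208 ............sssskkksss.OOOOOOOssssk....................
214 ..........ssssssskkksss.OOOOOOOsss.....................
216 ...........ssssssskkssssOOOOOOOsss.....................
217 .............sssssskssssOOOOOOO........................
218 ................ssssssss.OOOOOO..........ss............
219 .................sssssss.OOOOOO..ssssssssdbs...........
220 .................ssssss.OOOOOOO.dbbbbbbbbbbs...........
221 ...............ssssddss.OOOOOOO.bbbbbbbbbbbs...........
222 ..............sdbbbbbbb.OOOOOOOO.kbbbbbbbbbs...........
223 ..............sbbbbbbbb.OOOOOOOOOkdbbbbbbbbb...........
224 ..............sbbbbbbbk.OOOOOOOOOkkdbbbbbbbd...........
225 ..............sbbbbbbbkkOOOOOOOOOkkdbbbbbbbd...........
226 ..............sbbbbbbdkk.OOOOO.kkkkdbbbbbbbd...........
227 ..............sbbbbbbbkkk.Okkkkkkkkbbbbbbbbds..........
228 ..............sbbbbbbbkkkkkkkkkkkkdbbbbbbbbds..........
229 .............ssbbbbbbbbkkkkkkkkkdbbbbbbbbbbdd..........
230 .............sdbbbbbbbbbbbddkdbbbbbbbbbbbbbdd..........
231 .............sbbbbbbbbbbbbbbbbbbbbbbbbbbbbbdd..........
232 .............sbbbbbbbbbbbbbbbbbbbbbbbbbbbbbdds.........
233 .............sbbbbbbbbbbbbbbbbbbbbbbbbbbbbbbds.........
234 .............sbbbbbbbbbbbbbbbbbbbbbbbbbbbbbbds.........
235 .............sbbbbbbbbbbbbbbbbbbbbbbbbbbbbbdds.........
```

{"name": "apply_moves", "arguments": {
  "rows": [
    [[0,0,0,0],[0,0,0,0],[0,0,0,0],[0,0,0,0]]
  ],
  "hand": 0.045
}}

```text
time: 37.65
position: [0.5334, -0.3158, 0.1032]
eef_rot: [-0.0, -0.118, 0.993, 0.0]
wrist_force: [0.2, 0.2, -0.0]
finger_gap: 0.527
gripper_force: 0.0
```

{"name": "apply_moves", "arguments": {
  "rows": [
    [[0,0,-0.01,0],[0,0,-0.04,0],[0,0,-0.08,0],[0,0,-0.12,0],[0,0,-0.16,0],[-0.02,0,-0.19,0],[-0.03,0,-0.19,0],[-0.03,0,-0.19,0]]
  ]
}}

```text
time: 38.45
position: [0.5647, -0.3077, 0.2941]
eef_rot: [0.001, -0.119, 0.993, -0.0]
wrist_force: [0.4, -0.0, -0.4]
finger_gap: 0.53
gripper_force: 0.0
```

Run:
```python
from h import *; from cell import robot,viewer; import pickle
s=robot.sense(); print(s["position"],s["time"])
S=viewer.grab_frame("scene"); H=hsv(S).astype(int); F0=pickle.load(open("f0.pkl","rb"))["scene"]; H0=hsv(F0).astype(int)
def P(H,rows,a,b):
  for r in rows: print(r,''.join('O' if (3<p[0]<25 and p[1]>180 and p[2]>60) else 'k' if p[2]<50 else 's' if p[1]<70 else 'b' if 100<p[0]<128 and p[1]>100 and p[2]>75 else '.' for p in H[r,a:b]))
P(H0,range(192,234,2),110,155); print(); P(H,range(192,234,2),110,155)
d=np.abs(S["pixels"].astype(int)-F0["pixels"]).max(2)>40
for c in blobs(d,12): 
    x,y,w,h=cv2.boundingRect(c)
    if y>150: print("changed",(x,y,w,h))
```

```text
[ 0.56468897 -0.30770701  0.29409683] 38.45
192 ....sssssssss................................
194 ....ssssssssss...............................
196 .....ssssssss.OOOOOOOO.......................
198 .....ssssssss.OOOOOOOOO......................
200 .....sssssssss.OOOOOOOO......................
202 ......ssssssss.OOOOOOOOO.....................
204 ......ssssssss.OOOOOOOOO.....................
206 ......sssssssss.OOOOOOOO.....................
208 .......ssssssss.OOOOOOOO.....................
210 .......sssssssss.OOOOOOOO....................
212 .....sssssssssss.OOOOOOOO....................
214 .....sssssssssss.OOOOOOOO....................
216 ......ssssssssss..OOOOOOOO...................
218 ...........ssss...OOOOOOOO...........s.......
220 ............ssss..OOOOOOOO..bbbbbbbbbbs......
222 .........sbbbbbbbb.OOOOOOOOsbbbbbbbbbbs......
224 .........sbbbbbbbb.OOOOOOOOOkkbbbbbbbbb......
226 .........sbbbbbbbkk.OOOOOOOkkkk.bbbbbb.......
228 .........sbbbbbbbkkkkkkkkkkkkk.bbbbbbbbs.....
230 ........s.bbbbbbbb.kkkkkkkk.bbbbbbbbbbb......
232 ........sbbbbbbbbbbbbbbbbbbbbbbbbbbbbbb.s....

192 .
[... 423 characters left out ...]
.....................
210 .......sssssssss.OOOOOOO.....................
212 .....sssssssssss.OOOOOOOO....................
214 .....sssssssssss.OOOOOOOO....................
216 ......sssssssssss.OOOOOOO....................
218 ...........ssss...OOOOOOOO...........s.......
220 ............ssss..OOOOOOOOs.bbbbbbbbbbs......
222 .........s.bbbbbbb.OOOOOOOOkbbbbbbbbbbs......
224 .........sbbbbbbb..OOOOOOOOOkk.bbbbbbb.......
226 .........sbbbbbb.kk.OOOOOOkkkk.bbbbbbb.......
228 .........sbbbbbbbkkkkkkkkkkkk.bbbbbbbbbs.....
230 ........s.bbbbbbbbb....k.bbbbbbbbbbbbbb......
232 ........sbbbbbbbbbbbbbbbbbbbbbbbbbbbbbb.s....
changed (233, 247, 30, 9)
changed (280, 219, 68, 36)
changed (250, 211, 22, 9)
```

Run:
```python
from h import *; from cell import robot,viewer; import pickle
s=robot.sense(); print(s["position"])
f=viewer.grab_frame("wrist"); S=viewer.grab_frame("scene"); pickle.dump((f,S),open("fin.pkl","wb")); H=hsv(f).astype(int)
S0=pickle.load(open("f0.pkl","rb"))["scene"]
for g in (S0,S):
    v=g["pixels"].astype(int); print([v[r,131:136].mean((0)).astype(int).tolist() for r in range(224,234)]); print([v[r,128:131].mean((0)).astype(int).tolist() for r in range(191,199)])
x,y=px(f,[.5335,-.315,.12]).astype(int)
for r in range(y-30,y+32,1):
    print(r,''.join(('O' if p[2]>150 else 'o') if (p[0]<25 and p[1]>120 and p[2]>60) else 'b' if (100<p[0]<125 and p[1]>120 and p[2]>60) else 'k' if p[2]<75 else '.' for p in H[r,x-34:x+34]),x-34 if r==y else '')
```

```text
[ 0.56312251 -0.30817831  0.29289334]
[[133, 67, 0], [134, 68, 0], [127, 64, 0], [83, 46, 13], [29, 27, 27], [22, 23, 25], [15, 17, 21], [23, 52, 87], [33, 81, 133], [34, 83, 136]]
[[182, 153, 111], [149, 124, 87], [126, 103, 71], [157, 107, 58], [198, 115, 0], [210, 118, 0], [206, 117, 0], [182, 100, 0]]
[[138, 71, 0], [135, 69, 0], [110, 57, 3], [39, 29, 21], [25, 27, 28], [19, 20, 21], [20, 36, 59], [30, 70, 115], [36, 87, 141], [35, 87, 140]]
[[187, 158, 115], [154, 129, 91], [138, 107, 66], [181, 113, 30], [213, 122, 0], [214, 124, 0], [201, 114, 0], [152, 79, 0]]
128 ...............bbbbbbbbbbbbbbbbbbbbbbbb............................. 
129 ..............bbbbbbbbbbbbbbbbbbbbbbbbbbbb.......................... 
130 ..............bbbbbbbbbbbbbbbbbbbbbbbbbbbbbbb....................... 
131 ..............bbbbbbbbbbbbbbbbbbbbbbbbbbbbbbbbbb.................... 
132 ..............bbbbbbbbbbbbbbbbbbbbbbbbbbbbbbbbbbbbb................. 
133 .............bbbbbbbbbbbbbbbbbbbbbbbbbbbbbbbbbbbbbbbbb.............. 
134 .............bbbbbbbbbbbbbbbbbbbbbbbbbbbbbbbbbbbbbbbbbbbb........... 
135 ..
[... 3365 characters left out ...]
bbbbbbbbbbbbbbbbbbb............... 
181 ...................OOOOO...........bbbbbbbbbbbbbbbbb................ 
182 ...................OOOOOOOOOO.........bbbbbbbbbbbbbb................ 
183 ....................OOOOOOOO.............bbbbbbbbbbb................ 
184 .....................OOOOOOO.................bbbbbb................. 
185 .......................OO.......................bbb................. 
186 .................................................................... 
187 .................................................................... 
188 .................................................................... 
189 ....................................................................
```

Run:
```python
from h import *; import pickle
f,S=pickle.load(open("fin.pkl","rb")); F0=pickle.load(open("f0.pkl","rb")); g=pickle.load(open("g11.pkl","rb"))["wrist"]
print("top now",onz(f,(276.7,160.2),.156),"was",onz(g,(267.6,167),.156))
print("collar -x edge now",onz(f,(277.5,139.7),.081),"was",onz(g,(270.5,145.7),.081), "sides now",onz(f,(264.5,151),.081),onz(f,(290.5,151),.081))
for P in ([.5335,-.315],[.5305,-.315],[.5335,-.312]): print(P,px(S,[*P,.156]).round(1),px(S,[*P,.081]).round(1))
```

```text
top now [ 0.53148794 -0.31644003  0.156     ] was [ 0.53338181 -0.31531649  0.156     ]
collar -x edge now [ 0.51706774 -0.31910885  0.081     ] was [ 0.51892697 -0.31334756  0.081     ] sides now [ 0.53299351 -0.33068364  0.081     ] [ 0.52593209 -0.30152611  0.081     ]
[0.5335, -0.315] [128.6 195.9] [133.8 224.9]
[0.5305, -0.315] [128.6 195.2] [133.7 224.2]
[0.5335, -0.312] [130.  195.7] [135.1 224.7]
```

Run:
```python
from cell import robot
print(robot.finish_job())
```

```text
the job is handed in; nothing more can be done
None
```

I handed the job in at about 38.5 s: block C lies flat in the frame against the ledge, the seam got one pass at 2.5 cm/s, and the burnisher is back upright in its holder. On the first try the block slid down over the ledge when released, so I picked it up and placed it again; the burnisher was held about 35° over, read from one camera view.

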